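# Set up the tea-and-honey display on the cafe bar

### The arm

A 7-joint arm with a two-finger parallel gripper is mounted at the origin on a cart in front of the work surface, level with it; the furniture and walls round the work are solid. World frame = base frame: x ahead of the robot, y to its left, z up, the work surface at z = 0. Lengths are in m, angles in degrees, forces in N, time in s.
With the tool pointing down it reaches from about 0.4 to 0.875 m from the base axis. Payload 6.5 kg.
Tool frame: the origin (TCP) lies on the centre line of the jaws, within the pads' length; the fingertips stand 19 mm ahead of it and the grasp point (between the pads) is the TCP; z points along the fingers, y is the line along which they close (so a half turn about z gives the same grasp; the last joint's range is limited). The gripper opens to 88 mm and grips with 3 to 60 N. Pads are 18 mm wide; open, the fingers measure 123 mm over their backs; the gripper's body (75 mm by 187 mm) begins 45 mm behind the grasp point.
Start: joints at [-78.277, 30.733, -0.252, 88.115, 0.149, 61.152, -4.079], TCP at [0.174, 0.626, 0.224] pointing down, gripper open.
Joint ranges: [-154.64, 154.64], [-21.42, 123.67], [-72.66, 72.17], [13.99, 137.28], [-74.86, 254.86], [10.95, 109.41], [-158.01, 158.01]. Speed limits (degrees/s): [136.94, 136.94, 180, 180, 180, 180, 180].

### API

Orientations are given as [roll, pitch, yaw] about the fixed x, y, z axes, in that order (R = Rz(yaw) Ry(pitch) Rx(roll)).
In Python, from bench import observe, viewer, job, spotter gives the robot as it stands.
- The arm moves only by the shell command python3 -m inch 'ROWS' [FORCE]. ROWS is JSON, a list of rows, each an object of numbers: "dx", "dy", "dz": the shift along the tool's x, y, z in cm; "spin": the turn about the tool's z in units of 8 degrees (1.0 is 8 degrees); "gripper": the opening, from -1 (shut) to 1 (fully open). A call has 1 to 5 rows; each row shifts and turns the commanded pose from where the row before left it, along the tool's axes as they then stand; what a row does not reach is not made up. A row lasts 1/10 s, in which the tool goes at most 50 mm and 8.59 degrees, less where a joint would pass 70% of its speed; a pose out of reach is approached as far as the arm can. A call is refused whole if a number of a shift passes 5 or a number of a turn 1, either way. A call with a gripper value outside its range is refused whole. The fingers move at their own pace and stop on an object; FORCE is the grip in N (left out, the last holds). Time passes only in rows, so rows that do not move let the fingers close. It gives the time, the measured TCP pose, the force, the opening and the grip force at its end, in the units of the state.
- observe(): the state, without advancing time (a new reading comes with each control period).
- viewer.snapshot(name): name is "scene" or "top"; returns a dict with "image" (420x560x3 uint8, red, green, blue), "depth" (420x560 float32, m along the optical axis (not along the pixel's ray), 0 where there is no reading), "fx", "fy", "cx", "cy" (pixels), "cam_to_world" (4x4, takes a point from camera to world coordinates). Camera axes: x right, y down, z forward; pixel columns grow to the right and rows downward; lengths in m; the calibration is good to about 2 mm. A picture is of the moment at which its call begins.
- job.hand_in(): hands the job in; it is judged then, once.
Trained networks look in the newest picture that a camera, given by its name, has taken for a name from the list of things; names that differ only in an ending like _2 or _b are one class to them, and where a whole thing is asked for, a point or a joint stands for the part that bears it (a point fixed in the world has none). Each returns a list of dicts, best first, with "p" (0 to 1); they miss things now and then, are a little off and sometimes report something else, mostly with a low value. They report only what shows in the picture. A call takes as long as a camera call.
- spotter.spot_in(camera, thing): "at" ([column, row] in pixels, amid what is visible of it).
- spotter.silhouettes(camera, thing): "mask" (420x560 bool, what is visible of it) and "at" ([column, row] in pixels, amid what is visible of it).
The state is a dict: "t": time; "joint_positions": joint angles; "joint_velocities": joint speeds; "effort": joint torques, N m; "position": TCP position; "tcp_rot": TCP orientation; "ft_force": force on the tool from outside, world axes, zero at the start; "torque": the same for the moment, N m; "width": finger opening in m; "finger_force": force on a finger pad.
Only numpy, scipy, OpenCV 4.12 (cv2) and the standard library are available. Lean on these libraries where they do the work, as an engineer would, in place of code of your own. Each camera call takes 0.05 s, during which the arm holds its last target. There are 200 camera calls.

### The job

Fill the tiered tea rack so that each carton shows over the one before it: dark-red in the front pocket, orange behind it, then the green one already there, black in the last pocket, all seated upright with the broad face to the front. Stand the honey tin in the middle of the saucer, and the price card upright on the bar 5 cm in front of the rack (card centre to rack front), centred on it and parallel to it. Leave the green carton in its pocket and the white-lidded glass jar where it is.

Things in the scene. Friction and masses are not known exactly. Their poses are not given: they have to be found in the camera images.
- rack: Fixed dark wood rack, 157 (x) by 78 (y) mm. Origin: centre of underside; -x is its front, z up. Four pockets front to back, 33 deep by 66 wide, centres x = -57, -19, 19, 57 mm (y 0), floors z = 8, 18, 28, 38 mm. Pocket lips end 18 mm, side cheeks 16 mm above the floor; back board with brass rail ends at z = 86 mm. Front face x = -78.5 mm. Yaw within 20 degrees; left or right half of the bar.
- carton_red: Loose folding carton, off-white with dark red top, 26 mm thick (its x) by 42 mm wide (its y) by 75 mm tall, 45 g. Origin: centre of its underside; z up. The shortest. Starts standing somewhere on the bar.
- carton_orange: Loose folding carton, off-white with orange top, 26 mm thick (its x) by 50 mm wide (its y) by 78 mm tall, 45 g. Origin: centre of its underside; z up. The second shortest. Starts standing somewhere on the bar.
- carton_green: Loose folding carton, off-white with dark green top, 26 mm thick (its x) by 46 mm wide (its y) by 82 mm tall, 45 g. Origin: centre of its underside; z up. The third in height. It stands at the start already in the third pocket of the rack, counted from the front, and stays there.
- carton_black: Loose folding carton, off-white with black top, 26 mm thick (its x) by 58 mm wide (its y) by 92 mm tall, 45 g. Origin: centre of its underside; z up. The tallest. Starts standing somewhere on the bar.
- honey_tin: Loose round tin of honey, dark body with an orange lid, 58 mm in diameter and 60 mm tall, 150 to 310 g. Origin: centre of its underside; z up. Starts standing somewhere on the bar.
- saucer: Loose white saucer with a gilt rim, 114 mm in diameter, rim 14 mm high; its flat inside, on which the tin stands, is 8 mm above its underside and about 75 mm across. Origin: centre of its underside. It stands on the other side of the bar from the rack.
- price_card: Loose folded card, dark red, standing like a tent: 26 mm deep at the foot (its x), 70 mm wide (its y), 41 mm high, with the ridge (about 2 mm) along its y above the origin, 15 g; it can be pinched over the ridge with the fingers closing along its x. Origin: centre of its underside; z up.
- cocoa_jar: Bystander: glass jar with a white lid, 64 mm in diameter, 78 mm tall, loose, in the middle of the bar behind the other things. Origin: centre of its underside. To be left alone.

How it is judged (in metres and radians):
At the end, for the whole second after the job is handed in: Front to back: red, orange, green, black carton, one per pocket, seated to 4 mm, within 8 mm in depth and 15 mm sideways, upright, square to 0.25 rad. Tin upright on saucer within 12 mm. Card 50 +-20 mm before rack, within 15 mm of its middle, parallel to 0.2 rad. All released, at rest (x of carton_red in the frame of rack between -0.065 and -0.049 m and y of carton_red in the frame of rack between -0.015 and 0.015 m and z of carton_red in the frame of rack between 0.004 and 0.012 m and angle between each of carton_red, carton_orange, carton_green, carton_black's own z axis and vertical below 0.12 rad and angle between the x axis of each of carton_red, carton_orange, carton_green, carton_black and the x axis of rack, either way round below 0.25 rad and linear speed of each of carton_red, carton_orange, carton_green, carton_black, honey_tin, price_card below 0.01 m/s and angular speed of each of carton_red, carton_orange, carton_green, carton_black, honey_tin, price_card below 0.1 rad/s and contact force between each of carton_red, carton_orange, carton_green, carton_black, honey_tin, price_card and the fingers below 0.05 N and x of carton_orange in the frame of rack between -0.027 and -0.011 m and y of carton_orange in the frame of rack between -0.015 and 0.015 m and z of carton_orange in the frame of rack between 0.014 and 0.022 m and x of carton_green in the frame of rack between 0.011 and 0.027 m and y of carton_green in the frame of rack between -0.015 and 0.015 m and z of carton_green in the frame of rack between 0.024 and 0.032 m and x of carton_black in the frame of rack between 0.049 and 0.065 m and y of carton_black in the frame of rack between -0.015 and 0.015 m and z of carton_black in the frame of rack between 0.034 and 0.042 m and horizontal distance between honey_tin and saucer below 0.012 m and z of honey_tin in the frame of saucer between 0.004 and 0.012 m and angle between each of honey_tin, saucer, price_card's own z axis and vertical below 0.1 rad and height (world z) of each of saucer, price_card below 0.005 m and x of price_card in the frame of rack between -0.1485 and -0.1085 m and y of price_card in the frame of rack between -0.015 and 0.015 m and angle between the x axis of price_card and the x axis of rack, either way round below 0.2 rad); the robot touches nothing.
It fails at once if the glass jar that was to be left alone is pushed away by more than 25 mm or tipped (distance of cocoa_jar from where it was at the start of the episode above 0.025 m or angle between cocoa_jar's own z axis and vertical above 0.3 rad).
It also fails if it takes over 125 s, if anything falls off the work surface, if the arm or the gripper's body presses on something with over 40 N, if the wrist force passes 120 N, or if a joint passes its speed limit or range.

## Working session

There is one attempt and no reset: what is moved stays moved. The work goes in short steps, Python scripts to look and compute and a shell command to move; the robot and the scene stay as the last step left them, time stands still between calls to the robot, and variables do not carry over. Pictures are saved under pics/ and viewed, at most 14 in all, crops included, and the job is handed in when it is done.

```bash
ls; mkdir -p pics
cat > h.py <<'E'
import numpy as np, cv2
from bench import observe, viewer, job, spotter
def snap(cam):
    return viewer.snapshot(cam)
def pts(s,mask=None):
    d=s["depth"]; v,u=np.nonzero((d>0) if mask is None else (mask&(d>0)))
    z=d[v,u]; P=np.stack([(u-s["cx"])*z/s["fx"],(v-s["cy"])*z/s["fy"],z,np.ones_like(z)])
    return (s["cam_to_world"]@P)[:3].T
E
python3 - <<'E'
from h import *
o=observe(); print(o)
for c in ("top","scene"):
    s=snap(c); cv2.imwrite(f"pics/{c}0.png",s["image"][:,:,::-1]); print(c,np.round(s["cam_to_world"],3).tolist())
    for n in "rack carton_red carton_orange carton_green carton_black honey_tin saucer price_card cocoa_jar".split():
        r=spotter.silhouettes(c,n)
        for q in r[:2]:
            if q["p"]<.3: continue
            P=pts(s,q["mask"]); 
            if len(P)<5: print(n,q["p"],q["at"],"nodepth"); continue
            zt=np.percentile(P[:,2],97); T=P[P[:,2]>zt-.006]
            R=cv2.minAreaRect((T[:,:2]*1000).astype(np.float32))
            print(n,round(q["p"],2),np.round(q["at"]),len(P),"ztop",round(zt,3),"med",np.round(np.median(P,0),3),"toprect",np.round(R[0],0),np.round(R[1],0),round(R[2],1))
E
```

```text
pics
{'t': 0.0, 'joint_positions': array([-78.27579197,  30.77958796,  -0.25292189,  88.17129436,
         0.15113225,  61.15135665,  -4.07990455]), 'joint_velocities': array([ 0.0587026 , -0.06112059, -0.01415304, -0.0875849 ,  0.00204629,
        0.08704605,  0.01966086]), 'effort': array([-3.01146365e-04, -5.70997667e+01,  9.90756825e-01, -2.51597250e+01,
       -5.62698708e-02,  1.80399301e-02,  1.78676746e-04]), 'position': array([0.17376329, 0.62566797, 0.22281164]), 'tcp_rot': array([-1.79898546e+02,  1.00609602e-02,  1.64486346e+02]), 'ft_force': array([-0.81660787,  0.38348357,  0.19453021]), 'torque': array([ 0.05285375, -0.03342678,  0.06385438]), 'finger_force': 0.0, 'width': 0.08818110787848754}
top [[-0.003, -0.977, 0.211, 0.231], [-1.0, 0.003, 0.001, 0.025], [-0.001, -0.211, -0.977, 1.558], [0.0, 0.0, 0.0, 1.0]]
rack 0.55 [345. 212.] 926 ztop 0.016 med [ 0.571 -0.18   0.008] toprect [ 570. -180.] [108. 111.] 88.2
carton_red 0.65 [413. 212.] 228 ztop 0.077 med [ 0.555 -0.389  0.067] toprect [ 560. -393.] [43. 28.] 68.4
carton_orange 0.55 [171. 226.] 253 ztop 0.081 med [
[... 1240 characters left out ...]
64 ztop 0.114 med [0.606 0.151 0.086] toprect [613. 168.] [50. 25.] 71.3
carton_black 0.96 [249. 240.] 624 ztop 0.096 med [ 0.436 -0.033  0.067] toprect [444. -14.] [61. 26.] 68.7
honey_tin 0.96 [290. 218.] 603 ztop 0.064 med [ 0.568 -0.025  0.053] toprect [579. -16.] [58. 56.] 58.9
saucer 0.72 [375. 347.] 569 ztop 0.042 med [ 0.436 -0.391  0.023] toprect [ 441. -390.] [69.  5.] 75.9
saucer 0.67 [333. 257.] 1247 ztop 0.017 med [ 0.573 -0.175  0.011] toprect [ 571. -176.] [112. 113.] 67.0
price_card 0.69 [374. 348.] 574 ztop 0.043 med [ 0.436 -0.39   0.024] toprect [ 441. -390.] [69.  6.] 74.9
cocoa_jar 0.69 [304. 195.] 666 ztop 0.082 med [0.664 0.007 0.06 ] toprect [679.  21.] [65. 55.] 43.5
```

View pics/top0.png

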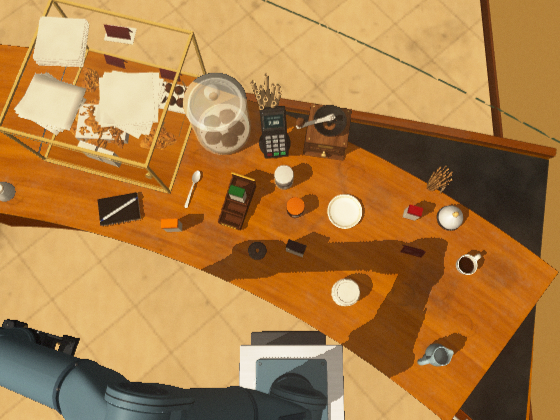

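View pics/scene0.png

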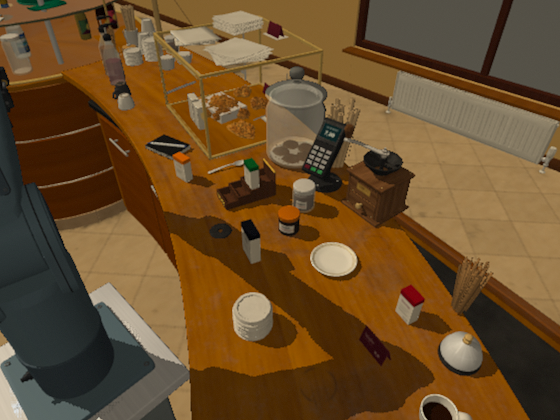

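Run:
```python
from h import *
# rack: fit by template: points of rack from both cams; 
Q=[]
for c in ("top","scene"):
    s=snap(c); P=pts(s); P=P[(abs(P[:,0]-.6)<.16)&(abs(P[:,1]-.16)<.13)&(P[:,2]>.004)]
    for n,k in(("board",(P[:,2]>.078)&(P[:,2]<.093)&(P[:,0]>.63)),("low",(P[:,2]>.005)&(P[:,2]<.075))):
        T=P[k]; R=cv2.minAreaRect((T[:,:2]*1000).astype(np.float32)); print(c,n,len(T),np.round(R[0],1),np.round(R[1],1),round(R[2],1))
    # footprint of all
    T=P; R=cv2.minAreaRect((T[:,:2]*1000).astype(np.float32)); print(c,"all",len(T),np.round(R[0],1),np.round(R[1],1),round(R[2],1))
    Q.append(P)
np.save("q.npy",np.vstack(Q))
a=np.radians(-18.5)
```

```text
top board 155 [704.9 108.4] [151.5 101.3] 89.9
top low 1242 [601.  160.8] [255.6 316.6] 89.8
top all 1847 [601. 160.] [318.5 258.6] 0.6
scene board 232 [704.3 107.1] [157.3 100.9] 87.9
scene low 1723 [600.7 158.2] [253.9 320. ] 89.5
scene all 2702 [600.1 160. ] [259.4 319.9] 89.9
```

The top and scene views show the rack at about (237,200) in top, with green in its third pocket. Black stands at (295,247), the tin at (295,206), the saucer at (345,211), red at (413,212), the card at (411,250) and orange at (171,225). A big glass jar stands behind the rack. Next I fit the rack and check clearance behind it.

```bash
cat >> h.py <<'E'
def go(x,y,z,yaw=None):
    "offset from the current pose in tool axes (cm) and spin units; spin to be done FIRST when given"
    o=observe(); p=o["position"]; r,pi,th=o["tcp_rot"]
    sp=0
    if yaw is not None:
        sp=-(((yaw-th+90)%180)-90)/8; th=th-sp*8
    t=np.radians(th); d=np.array([x,y,z])-p
    print("at",np.round(p,4),"yaw",round(o["tcp_rot"][2],2),"w",round(o["width"],4),"t",round(o["t"],1),"-> spin %.2f then dx %.2f dy %.2f dz %.2f"%(sp,100*(d[0]*np.cos(t)+d[1]*np.sin(t)),100*(d[0]*np.sin(t)-d[1]*np.cos(t)),-100*d[2]))
E
python3 - <<'E'
from h import *
from scipy.optimize import minimize
P=np.load("q.npy"); P=P[np.linalg.norm(P[:,:2]-[.6,.165],axis=1)<.12]; P=P[(P[:,2]>.006)]
def loc(P,q):
    c,s=np.cos(q[2]),np.sin(q[2]); d=P[:,:2]-q[:2]; return np.c_[d[:,0]*c+d[:,1]*s,-d[:,0]*s+d[:,1]*c,P[:,2]]
L=P[P[:,2]<.092]
def cost(q):  # rect footprint soft fit: points in, area tight
    l=loc(L,q); dx=np.abs(l[:,0])-.0785; dy=np.abs(l[:,1])-.039
    sd=np.maximum(dx,dy); out=np.clip(sd,0,.01)
    return out.sum()
best=None
for a in (-24,-20,-16,-12):
    r=minimize(cost,[.597,.172,np.radians(a)],method="Nelder-Mead"); 
    if best is None or r.fun<best.fun: best=r
q=best.x; print("rack",q[:2],np.degrees(q[2]),best.fun)
l=loc(L,q); k=(abs(l[:,0])<.083)&(abs(l[:,1])<.044); m=l[k]
print("x pct",np.round(np.percentile(m[:,0],[0.5,2,98,99.5]),4),"y pct",np.round(np.percentile(m[:,1],[.5,2,98,99.5]),4))
R=cv2.minAreaRect((L[k][:,:2]*1000).astype(np.float32)); print(np.round(R[0],1),np.round(R[1],1),R[2])
b=L[(L[:,2]>.076)&k&(l[:,0]>.06)]; R=cv2.minAreaRect((b[:,:2]*1000).astype(np.float32)); print("board",np.round(R[0],1),np.round(R[1],1),R[2], "loc", np.round(loc(np.array([[R[0][0]/1e3,R[0][1]/1e3,0]]),q),4))
g=P[(P[:,2]>.1)]; R=cv2.minAreaRect((g[:,:2]*1000).astype(np.float32)); print("green",np.round(R[0],1),np.round(R[1],1),R[2],"loc",np.round(loc(np.array([[R[0][0]/1e3,R[0][1]/1e3,0]]),q),4))
np.save("rack.npy",q)
# obstacles
s=snap("top"); A=np.vstack([pts(s),pts(snap("scene"))])
l=loc(A,q)
for x0 in np.arange(-.2,.35,.05):
    print(round(x0,2),[int(1000*l[(l[:,0]>x0)&(l[:,0]<x0+.05)&(l[:,1]>y)&(l[:,1]<y+.05),2].max(initial=0)) for y in np.arange(.2,-.3,-.05)])
go(.444,-.0155,.2,-21)
E
```

```text
rack [0.59574441 0.1726522 ] -18.945018824228143 0.5308604223011829
x pct [-0.0791 -0.0769  0.0769  0.0793] y pct [-0.0395 -0.0388  0.0387  0.0408]
[596.5 173.6] [ 83.9 161.9] 71.70592498779297
board [669.  148.9] [79.5  8.7] 71.54460144042969 loc [[0.077  0.0013 0.    ]]
green [604.2 121.5] [146.8  33.1] 77.36553955078125 loc [[ 0.0246 -0.0457  0.    ]]
-0.2 [6, 82, 7, 9, 8, 8, 6, 9, 8, 8]
-0.15 [6, 84, 83, 8, 6, 6, 8, 10, 7, 7]
-0.1 [9, 8, 6, 7, 29, 31, 7, 13, 95, 98]
-0.05 [294, 15, 8, 7, 49, 50, 8, 8, 7, 7]
-0.0 [294, 15, 7, 7, 115, 115, 9, 1048, 1047, 1047]
0.05 [313, 13, 6, 9, 89, 93, 7, 80, 64, 64]
0.1 [306, 230, 235, 232, 7, 7, 82, 84, 76, 9]
0.15 [293, 251, 253, 246, 229, 131, 118, 93, 8, 6]
0.2 [294, 299, 305, 254, 232, 191, 175, 240, 126, 124]
0.25 [293, 247, 292, 249, 228, 225, 199, 241, 195, 162]
0.3 [293, 236, 239, 232, 229, 219, 180, 125, 189, 197]
at [0.1739 0.6263 0.2237] yaw 164.49 w 0.0883 t 1.2 -> spin 0.69 then dx -48.22 dy -50.24 dz 2.37
```

```bash
python3 -m inch '[{"spin":0.7,"gripper":1},{"dx":-3.2,"dy":-3.3},{"dx":-3.2,"dy":-3.3},{"dx":-3.2,"dy":-3.3},{"dx":-3.2,"dy":-3.3}]' 15 
python3 -m inch '[{"dx":-3.2,"dy":-3.3},{"dx":-3.2,"dy":-3.3},{"dx":-3.2,"dy":-3.3},{"dx":-3.2,"dy":-3.3},{"dx":-3.2,"dy":-3.3}]'
python3 -m inch '[{"dx":-3.2,"dy":-3.3},{"dx":-3.2,"dy":-3.3},{"dx":-3.2,"dy":-3.3},{"dx":-3.2,"dy":-3.3},{"dx":-3.2,"dy":-3.3}]'
python3 - <<'E'
from h import *
go(.444,-.0155,.2,-21)
q=np.load("rack.npy")
A=np.vstack([pts(snap("top"))]); c,s=np.cos(q[2]),np.sin(q[2]); d=A[:,:2]-q[:2]; l=np.c_[d[:,0]*c+d[:,1]*s,-d[:,0]*s+d[:,1]*c,A[:,2]]
k=(l[:,2]>.13)&(l[:,2]<.4)&(abs(l[:,1])<.16)&(l[:,0]>.06)&(l[:,0]<.2)
for y in np.arange(-.16,.16,.04):
    m=l[k&(l[:,1]>y)&(l[:,1]<y+.04)]; print(round(y,2),np.round(np.percentile(m[:,0],[0,3]),3) if len(m) else None)
E
```

```text
at [0.1739 0.6263 0.2237] yaw 164.49 w 0.0883 t 1.2 -> spin 0.69 then dx -48.22 dy -50.24 dz 2.37
-0.16 None
-0.12 None
-0.08 None
-0.04 [0.197 0.197]
0.0 None
0.04 [0.155 0.159]
0.08 [0.139 0.142]
0.12 [0.138 0.14 ]$[0]: bad value
$[0]: bad value
$[0]: bad value
```

```bash
python3 -m inch '[{"dx":0,"dy":0,"dz":0,"spin":0.7,"gripper":1},{"dx":-3.2,"dy":-3.3,"dz":0,"spin":0,"gripper":1}]' 15; python3 -m inch --help | head -20
```

```text
t: 1.45
position: [0.1878, 0.5878, 0.2233]
tcp_rot: [179.9, -0.2, 159.1]
ft_force: [0.5, 0.0, 0.0]
width: 0.0883
finger_force: 0.0invalid input: not JSON, or not a number
```

```bash
for i in 1 2; do :; done
python3 -m inch '[{"dx":-3.2,"dy":-3.3,"dz":0,"spin":0,"gripper":1},{"dx":-3.2,"dy":-3.3,"dz":0,"spin":0,"gripper":1},{"dx":-3.2,"dy":-3.3,"dz":0,"spin":0,"gripper":1},{"dx":-3.2,"dy":-3.3,"dz":0,"spin":0,"gripper":1},{"dx":-3.2,"dy":-3.3,"dz":0,"spin":0,"gripper":1}]' >/dev/null
python3 -m inch '[{"dx":-3.2,"dy":-3.3,"dz":0,"spin":0,"gripper":1},{"dx":-3.2,"dy":-3.3,"dz":0,"spin":0,"gripper":1},{"dx":-3.2,"dy":-3.3,"dz":0,"spin":0,"gripper":1},{"dx":-3.2,"dy":-3.3,"dz":0,"spin":0,"gripper":1},{"dx":-3.2,"dy":-3.3,"dz":0,"spin":0,"gripper":1}]' >/dev/null
python3 -m inch '[{"dx":-3.2,"dy":-3.3,"dz":0,"spin":0,"gripper":1},{"dx":-3.2,"dy":-3.3,"dz":0,"spin":0,"gripper":1},{"dx":-3.2,"dy":-3.3,"dz":0,"spin":0,"gripper":1},{"dx":0,"dy":0,"dz":0,"spin":0,"gripper":1},{"dx":0,"dy":0,"dz":0,"spin":0,"gripper":1}]'
python3 -c "
from h import *
go(.444,-.0155,.2,-21)"
```

```text
t: 2.95
position: [0.4255, 0.0333, 0.2238]
tcp_rot: [180.0, 0.0, 158.7]
ft_force: [0.2, 1.3, 0.2]
width: 0.0881
finger_force: 0.0
at [0.4255 0.0333 0.2238] yaw 158.74 w 0.0881 t 3.0 -> spin -0.03 then dx -3.47 dy -3.90 dz 2.38
```

```bash
python3 -m inch '[{"dx":-3.5,"dy":-3.5,"dz":0,"spin":0,"gripper":1},{"dx":0,"dy":-0.4,"dz":3,"spin":0,"gripper":1},{"dx":0,"dy":0,"dz":4,"spin":0,"gripper":1},{"dx":0,"dy":0,"dz":4,"spin":0,"gripper":1},{"dx":0,"dy":0,"dz":3.7,"spin":0,"gripper":1}]' >/dev/null
python3 -m inch '[{"dx":0,"dy":0,"dz":0,"spin":0,"gripper":0.2},{"dx":0,"dy":0,"dz":0,"spin":0,"gripper":0.2},{"dx":0,"dy":0,"dz":0,"spin":0,"gripper":0.2},{"dx":0,"dy":0,"dz":0,"spin":0,"gripper":0.2}]' 12
python3 -m inch '[{"dx":0,"dy":0,"dz":0,"spin":0,"gripper":0.2},{"dx":0,"dy":0,"dz":0,"spin":0,"gripper":0.2},{"dx":0,"dy":0,"dz":0,"spin":0,"gripper":0.2},{"dx":0,"dy":0,"dz":0,"spin":0,"gripper":0.2}]' 12
```

```text
t: 3.85
position: [0.4454, -0.0145, 0.0785]
tcp_rot: [179.9, 0.2, 158.9]
ft_force: [-0.2, 0.1, 0.8]
width: 0.0582
finger_force: 0.0
t: 4.25
position: [0.4447, -0.015, 0.0774]
tcp_rot: [180.0, 0.1, 158.9]
ft_force: [-2.0, -0.2, 8.0]
width: 0.053
finger_force: 3.8
```

```bash
python3 -m inch '[{"dx":0,"dy":0,"dz":0,"spin":0,"gripper":-0.2},{"dx":0,"dy":0,"dz":0,"spin":0,"gripper":-0.2},{"dx":0,"dy":0,"dz":0,"spin":0,"gripper":-0.2}]' 12
python3 - <<'E'
from h import *
s=snap("scene"); im=s["image"][150:300,170:370]; cv2.imwrite("pics/g1.png",cv2.resize(im,None,fx=4,fy=4)[:,:,::-1])
E
```

```text
t: 4.55
position: [0.4439, -0.0202, 0.0784]
tcp_rot: [-179.8, 0.1, 158.6]
ft_force: [-9.3, -15.9, 30.6]
width: 0.0356
finger_force: 15.4
```

View pics/g1.png

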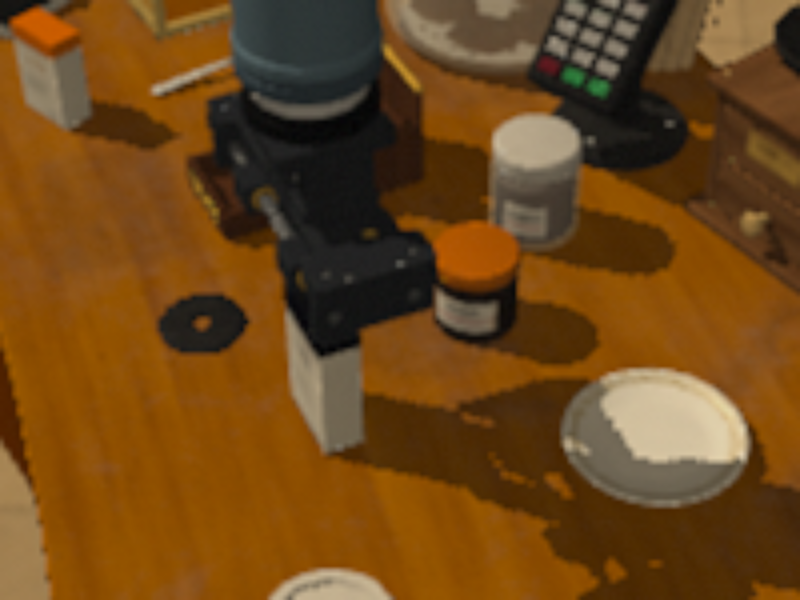

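The gripper is over the black carton at about (325,370) in the crop, but the width of 36 mm does not match 58 mm, so this is not a proper grasp. I'll open and look at the carton itself.

```bash
python3 -m inch '[{"dx":0,"dy":0,"dz":0,"spin":0,"gripper":1},{"dx":0,"dy":0,"dz":0,"spin":0,"gripper":1},{"dx":0,"dy":0,"dz":0,"spin":0,"gripper":1},{"dx":0,"dy":0,"dz":0,"spin":0,"gripper":1}]' 12
python3 - <<'E'
from h import *
go(.444,-.0155,.077,-21)
s=snap("scene"); im=s["image"][200:280,200:307]; cv2.imwrite("pics/g2.png",cv2.resize(im,None,fx=7,fy=7)[:,:,::-1])
for c in("scene","top"):
    s=snap(c) 
    for q in spotter.silhouettes(c,"carton_black")[:1]:
        P=pts(s,q["mask"]); print(c,q["p"],np.round(np.percentile(P,[3,50,97],axis=0),3).tolist())
E
```

```text
t: 5.0
position: [0.4445, -0.0152, 0.0771]
tcp_rot: [180.0, 0.1, 158.9]
ft_force: [-0.1, 0.3, 3.1]
width: 0.0653
finger_force: 1.4
at [ 0.4445 -0.0152  0.0771] yaw 158.86 w 0.0653 t 5.0 -> spin -0.02 then dx 0.03 dy -0.05 dz 0.01
scene 0.77 [[0.424, -0.043, 0.014], [0.434, -0.033, 0.05], [0.445, 0.015, 0.094]]
top 0.73 [[0.426, -0.422, 0.002], [0.439, -0.391, 0.022], [0.453, -0.358, 0.04]]
```

View pics/g2.png

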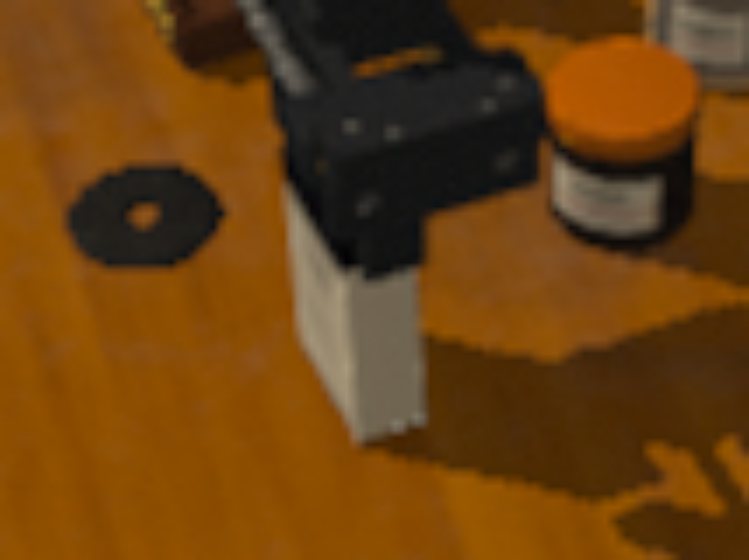

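The carton stands upright between the fingers, with one finger visible at (390,240) in the crop. The contact is soft and I was over-closing, so I'll grip gently at about 53 mm and lift.

```bash
python3 -m inch '[{"dx":0,"dy":0,"dz":0,"spin":0,"gripper":1},{"dx":0,"dy":0,"dz":0,"spin":0,"gripper":0.22},{"dx":0,"dy":0,"dz":0,"spin":0,"gripper":0.22},{"dx":0,"dy":0,"dz":0,"spin":0,"gripper":0.22},{"dx":0,"dy":0,"dz":0,"spin":0,"gripper":0.22}]' 8 
python3 -m inch '[{"dx":0,"dy":0,"dz":0,"spin":0,"gripper":0.2},{"dx":0,"dy":0,"dz":0,"spin":0,"gripper":0.2},{"dx":0,"dy":0,"dz":0,"spin":0,"gripper":0.2}]' 8
python3 -m inch '[{"dx":0,"dy":0,"dz":-1,"spin":0,"gripper":0.2},{"dx":0,"dy":0,"dz":-2,"spin":0,"gripper":0.2},{"dx":0,"dy":0,"dz":-3,"spin":0,"gripper":0.2},{"dx":0,"dy":0,"dz":0,"spin":0,"gripper":0.2}]' 8
python3 - <<'E'
from h import *
go(.444,-.0155,.077,-21)
s=snap("scene"); im=s["image"][150:280,170:343]; cv2.imwrite("pics/g3.png",cv2.resize(im,None,fx=4,fy=4)[:,:,::-1])
E
```

```text
t: 5.75
position: [0.444, -0.015, 0.0767]
tcp_rot: [-180.0, -0.0, 158.9]
ft_force: [0.6, -0.2, 0.1]
width: 0.0578
finger_force: 0.0
t: 6.05
position: [0.444, -0.0151, 0.0767]
tcp_rot: [-180.0, 0.0, 158.9]
ft_force: [-0.2, -0.8, -0.4]
width: 0.057
finger_force: 8.0
t: 6.45
position: [0.4463, -0.0151, 0.14]
tcp_rot: [179.8, 0.3, 158.9]
ft_force: [0.2, -0.2, -0.5]
width: 0.0566
finger_force: 8.0
at [ 0.4463 -0.0151  0.14  ] yaw 158.86 w 0.0566 t 6.5 -> spin -0.02 then dx 0.20 dy -0.12 dz 6.30
```

View pics/g3.png

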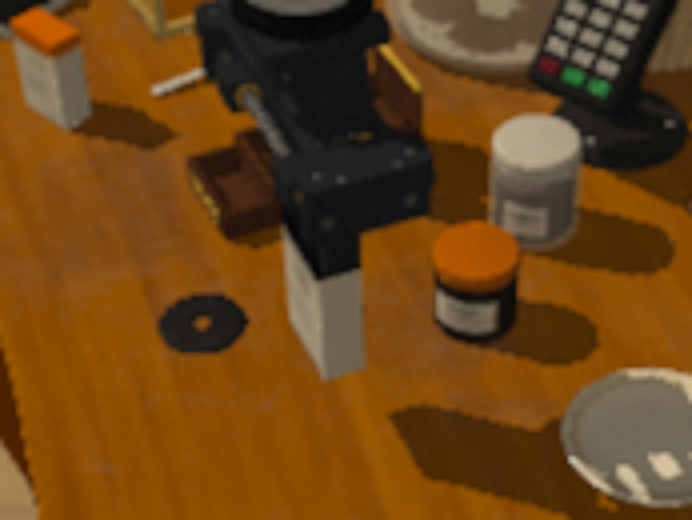

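Black is lifted cleanly: its bottom edge is at (340,375) in the crop, off its shadow, with width 57 mm. Now to the last pocket.

```bash
cat >> h.py <<'E'
RX,RY,RA=.596,.1732,np.radians(-18.5)
def rk(x,y=0): return RX+x*np.cos(RA)-y*np.sin(RA), RY+x*np.sin(RA)+y*np.cos(RA)
E
python3 -m inch '[{"dx":0,"dy":0,"dz":-2.5,"spin":-0.33,"gripper":0.2},{"dx":0,"dy":0,"dz":-4,"spin":0,"gripper":0.2},{"dx":0,"dy":0,"dz":-0.5,"spin":0,"gripper":0.2}]' 8
python3 -c "
from h import *
go(*rk(.057),.115,-18.5)"
```

```text
t: 6.8
position: [0.4459, -0.0151, 0.2095]
tcp_rot: [179.9, 0.3, 161.5]
ft_force: [0.6, -0.0, -1.6]
width: 0.057
finger_force: 8.0
at [ 0.4459 -0.0151  0.2095] yaw 161.51 w 0.057 t 6.8 -> spin 0.00 then dx -13.96 dy 22.62 dz 9.45
```

```bash
python3 -m inch '[{"dx":-2,"dy":3.2,"dz":0,"spin":0,"gripper":0.2},{"dx":-2,"dy":3.2,"dz":0,"spin":0,"gripper":0.2},{"dx":-2,"dy":3.2,"dz":0,"spin":0,"gripper":0.2},{"dx":-2,"dy":3.2,"dz":0,"spin":0,"gripper":0.2},{"dx":-2,"dy":3.2,"dz":0,"spin":0,"gripper":0.2}]' 8 >/dev/null
python3 -m inch '[{"dx":-2,"dy":3.2,"dz":0,"spin":0,"gripper":0.2},{"dx":-2,"dy":3.4,"dz":0,"spin":0,"gripper":0.2},{"dx":0,"dy":0,"dz":0,"spin":0,"gripper":0.2},{"dx":0,"dy":0,"dz":0,"spin":0,"gripper":0.2},{"dx":0,"dy":0,"dz":0,"spin":0,"gripper":0.2}]' 8
python3 - <<'E'
from h import *
go(*rk(.057),.115,-18.5)
P=[]
for c in ("top","scene"):
    s=snap(c); p=pts(s); d=p[:,:2]-[RX,RY]; l=np.c_[d[:,0]*np.cos(RA)+d[:,1]*np.sin(RA),-d[:,0]*np.sin(RA)+d[:,1]*np.cos(RA),p[:,2]]
    k=(l[:,2]>.128)&(l[:,2]<.175)&(abs(l[:,1])<.031)&(abs(l[:,0]-.057)<.03); print(c,k.sum(),np.round(np.percentile(l[k],[2,20,50,80,98],axis=0),4).tolist() if k.sum()>5 else "")
    if c=="scene": cv2.imwrite("pics/g4.png",cv2.resize(s["image"][110:240,190:363],None,fx=4,fy=4)[:,:,::-1])
E
```

```text
t: 7.8
position: [0.6473, 0.1534, 0.2058]
tcp_rot: [-179.9, -0.1, 161.4]
ft_force: [0.3, -0.4, 0.5]
width: 0.0569
finger_force: 8.0
at [0.6473 0.1534 0.2058] yaw 161.45 w 0.0569 t 7.8 -> spin -0.01 then dx -0.20 dy 0.24 dz 9.08
top 0 
scene 194 [[0.0415, -0.0307, 0.1332], [0.0426, -0.0291, 0.1414], [0.0438, -0.0249, 0.1546], [0.0575, 0.0055, 0.1661], [0.0668, 0.0238, 0.1738]]
```

View pics/g4.png

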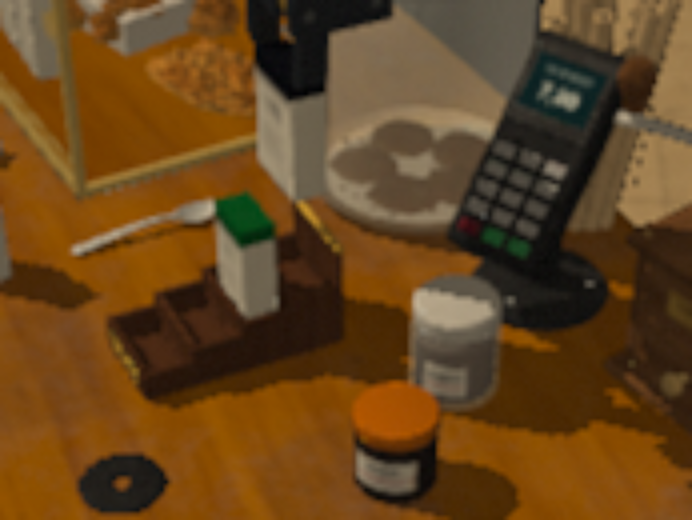

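The black carton hangs upright above the last pocket at about (290,130) in the crop, with its front face at rack x ≈ 42.5 mm as expected.

```bash
python3 -m inch '[{"dx":-0.2,"dy":0.25,"dz":0,"spin":0,"gripper":0.2},{"dx":0,"dy":0,"dz":2.5,"spin":0,"gripper":0.2},{"dx":0,"dy":0,"dz":2,"spin":0,"gripper":0.2},{"dx":0,"dy":0,"dz":1.5,"spin":0,"gripper":0.2},{"dx":0,"dy":0,"dz":1,"spin":0,"gripper":0.2}]' 8
python3 -m inch '[{"dx":0,"dy":0,"dz":0.8,"spin":0,"gripper":0.2},{"dx":0,"dy":0,"dz":0.5,"spin":0,"gripper":0.2},{"dx":0,"dy":0,"dz":0.3,"spin":0,"gripper":0.2},{"dx":0,"dy":0,"dz":0.2,"spin":0,"gripper":0.2},{"dx":0,"dy":0,"dz":0,"spin":0,"gripper":0.2}]' 8
python3 -c "
from h import *
go(*rk(.057),.115,-18.5)"
```

```text
t: 8.4
position: [0.6506, 0.1565, 0.1356]
tcp_rot: [-180.0, -0.1, 161.5]
ft_force: [0.3, 0.4, -0.1]
width: 0.057
finger_force: 8.0
t: 8.9
position: [0.6512, 0.1567, 0.1189]
tcp_rot: [180.0, 0.0, 161.5]
ft_force: [-0.5, -0.0, -1.0]
width: 0.0567
finger_force: 8.0
at [0.6512 0.1567 0.1189] yaw 161.53 w 0.0567 t 8.9 -> spin 0.00 then dx 0.06 dy -0.19 dz 0.39
```

```bash
python3 -m inch '[{"dx":0,"dy":-0.15,"dz":0.2,"spin":0,"gripper":0.2},{"dx":0,"dy":0,"dz":0.2,"spin":0,"gripper":0.2},{"dx":0,"dy":0,"dz":0.1,"spin":0,"gripper":0.2},{"dx":0,"dy":0,"dz":0,"spin":0,"gripper":0.2}]' 8
python3 -c "
from h import *
go(*rk(.057),.115,-18.5)"
```

```text
t: 9.3
position: [0.6513, 0.1549, 0.1147]
tcp_rot: [180.0, 0.1, 161.5]
ft_force: [-1.0, -1.4, 5.2]
width: 0.057
finger_force: 8.0
at [0.6513 0.1549 0.1147] yaw 161.51 w 0.057 t 9.3 -> spin 0.00 then dx 0.12 dy -0.02 dz -0.03
```

```bash
python3 -m inch '[{"dx":0,"dy":0,"dz":0,"spin":0,"gripper":0.7},{"dx":0,"dy":0,"dz":0,"spin":0,"gripper":0.7},{"dx":0,"dy":0,"dz":0,"spin":0,"gripper":0.7},{"dx":0,"dy":0,"dz":-1,"spin":0,"gripper":0.7},{"dx":0,"dy":0,"dz":-2,"spin":0,"gripper":0.7}]' 8
python3 -m inch '[{"dx":0,"dy":0,"dz":-4,"spin":0,"gripper":0.7},{"dx":0,"dy":0,"dz":-3,"spin":0,"gripper":0.7},{"dx":3,"dy":-3,"dz":0,"spin":0,"gripper":0.7},{"dx":3,"dy":-4,"dz":0,"spin":0,"gripper":0.7},{"dx":3,"dy":-4,"dz":0,"spin":0,"gripper":0.7}]' 8
cat >> h.py <<'E'
def loc(p):
    d=p[:,:2]-[RX,RY]; return np.c_[d[:,0]*np.cos(RA)+d[:,1]*np.sin(RA),-d[:,0]*np.sin(RA)+d[:,1]*np.cos(RA),p[:,2]]
E
python3 - <<'E'
from h import *
print(observe()["joint_positions"].round(0))
go(.4415,-.389,.15,-14.5+90)
for c in ("top","scene"):
    s=snap(c); p=pts(s)
    l=loc(p); k=(l[:,2]>.12)&(l[:,2]<.14)&(abs(l[:,1])<.05)&(abs(l[:,0]-.057)<.04); print(c,k.sum(),np.round(np.percentile(l[k],[2,50,98],axis=0),4).tolist() if k.sum()>5 else "")
    for n in ("price_card","carton_red"):
        for q in spotter.silhouettes(c,n)[:2]:
            P=pts(s,q["mask"]); zt=np.percentile(P[:,2],97); T=P[P[:,2]>zt-.006]; R=cv2.minAreaRect((T[:,:2]*1000).astype(np.float32))
            R2=cv2.minAreaRect((P[:,:2]*1000).astype(np.float32))
            print(n,round(q["p"],2),len(P),round(zt,3),np.round(R[0],1),np.round(R[1],1),round(R[2],1),"all",np.round(R2[0],1),np.round(R2[1],1),round(R2[2],1))
E
```

```text
t: 9.8
position: [0.6494, 0.1551, 0.143]
tcp_rot: [-179.9, -0.1, 161.5]
ft_force: [-0.1, -0.1, 1.0]
width: 0.075
finger_force: 0.0
t: 10.3
position: [0.5292, 0.0788, 0.2144]
tcp_rot: [180.0, 0.1, 161.6]
ft_force: [1.1, -0.8, 0.3]
width: 0.075
finger_force: 0.0
[-31.  21.  23. 107. -10.  54.  67.]
at [0.5292 0.0788 0.2144] yaw 161.58 w 0.075 t 10.3 -> spin 10.76 then dx -47.49 dy 3.22 dz 6.44
top 26 [[0.0476, 0.015, 0.1219], [0.0573, 0.023, 0.1283], [0.0705, 0.0271, 0.1325]]
price_card 0.7 160 0.041 [ 441.6 -391.3] [57.7  5.6] 74.4 all [ 442.  -391.5] [67.2 24.2] 75.9
carton_red 0.68 258 0.079 [ 560.5 -391.5] [43.1 27.7] 77.0 all [ 569.8 -405. ] [65.  55.5] 72.9
scene 139 [[0.0447, -0.0293, 0.1213], [0.0588, -0.0127, 0.132], [0.0717, 0.0251, 0.1347]]
price_card 0.91 500 0.042 [ 439.7 -390. ] [66.7  5.3] 74.9 all [ 436.1 -388.7] [68.3 24.9] 86.1
carton_red 0.75 763 0.079 [ 560.1 -389.1] [44.9 28.9] 73.9 all [ 586.7 -370.5] [117.4  46.3] 35.5
```

```bash
python3 -m inch '[{"dx":0,"dy":0,"dz":0,"spin":1,"gripper":0.7},{"dx":0,"dy":0,"dz":0,"spin":1,"gripper":0.7},{"dx":0,"dy":0,"dz":0,"spin":1,"gripper":0.7},{"dx":0,"dy":0,"dz":0,"spin":1,"gripper":0.7},{"dx":0,"dy":0,"dz":0,"spin":1,"gripper":0.7}]' 5 >/dev/null
python3 -m inch '[{"dx":0,"dy":0,"dz":0,"spin":1,"gripper":0.7},{"dx":0,"dy":0,"dz":0,"spin":1,"gripper":0.7},{"dx":0,"dy":0,"dz":0,"spin":1,"gripper":0.7},{"dx":0,"dy":0,"dz":0,"spin":1,"gripper":0.7},{"dx":0,"dy":0,"dz":0,"spin":1,"gripper":0.5}]' 5 >/dev/null
python3 -m inch '[{"dx":-4,"dy":0,"dz":0,"spin":0.75,"gripper":0.5},{"dx":-4.5,"dy":0.3,"dz":0,"spin":0,"gripper":0.5},{"dx":-4.5,"dy":0.3,"dz":0,"spin":0,"gripper":0.5},{"dx":-4.5,"dy":0.3,"dz":0,"spin":0,"gripper":0.5},{"dx":-4.5,"dy":0.3,"dz":0,"spin":0,"gripper":0.5}]' 5
python3 -m inch '[{"dx":-4.5,"dy":0.3,"dz":0,"spin":0,"gripper":0.5},{"dx":-4.5,"dy":0.3,"dz":0,"spin":0,"gripper":0.5},{"dx":-4.5,"dy":0.3,"dz":1,"spin":0,"gripper":0.5},{"dx":-4.5,"dy":0.3,"dz":1,"spin":0,"gripper":0.5},{"dx":-4.5,"dy":0.3,"dz":1,"spin":0,"gripper":0.5}]' 5
python3 -c "
from h import *
go(.441,-.3905,.12,75)"
```

```text
t: 12.1
position: [0.4926, -0.1386, 0.2143]
tcp_rot: [179.9, 0.0, 75.7]
ft_force: [-0.1, -0.1, -0.4]
width: 0.0661
finger_force: 0.0
t: 12.6
position: [0.4511, -0.3609, 0.1835]
tcp_rot: [179.9, 0.0, 75.7]
ft_force: [1.1, 0.1, 1.0]
width: 0.0662
finger_force: 0.0
at [ 0.4511 -0.3609  0.1835] yaw 75.68 w 0.0662 t 12.6 -> spin 0.09 then dx -3.12 dy -0.21 dz 6.35
```

```bash
python3 -m inch '[{"dx":-3.1,"dy":-0.2,"dz":0,"spin":0.09,"gripper":0.5},{"dx":0,"dy":0,"dz":4,"spin":0,"gripper":0.5},{"dx":0,"dy":0,"dz":4,"spin":0,"gripper":0.5},{"dx":0,"dy":0,"dz":3,"spin":0,"gripper":0.3},{"dx":0,"dy":0,"dz":2,"spin":0,"gripper":0.2}]' 5 
python3 -m inch '[{"dx":0,"dy":0,"dz":1.7,"spin":0,"gripper":0},{"dx":0,"dy":0,"dz":0,"spin":0,"gripper":-0.3},{"dx":0,"dy":0,"dz":0,"spin":0,"gripper":-0.4},{"dx":0,"dy":0,"dz":0,"spin":0,"gripper":-0.5},{"dx":0,"dy":0,"dz":0,"spin":0,"gripper":-0.6}]' 5 
python3 -m inch '[{"dx":0,"dy":0,"dz":0,"spin":0,"gripper":-0.7},{"dx":0,"dy":0,"dz":0,"spin":0,"gripper":-0.8},{"dx":0,"dy":0,"dz":0,"spin":0,"gripper":-0.9},{"dx":0,"dy":0,"dz":0,"spin":0,"gripper":-0.9}]' 5 
python3 -c "
from h import *
go(.441,-.3905,.033,75)"
```

```text
t: 13.1
position: [0.4408, -0.388, 0.051]
tcp_rot: [-179.9, -0.0, 74.9]
ft_force: [-0.0, 0.2, -0.2]
width: 0.0533
finger_force: 0.0
t: 13.6
position: [0.4405, -0.3891, 0.0379]
tcp_rot: [179.9, 0.0, 74.8]
ft_force: [-1.1, -0.7, -0.2]
width: 0.0179
finger_force: 0.0
t: 14.0
position: [0.4397, -0.3885, 0.0368]
tcp_rot: [180.0, -0.0, 74.8]
ft_force: [0.3, 0.7, -0.4]
width: 0.0045
finger_force: 0.0
at [ 0.4397 -0.3885  0.0368] yaw 74.8 w 0.0045 t 14.0 -> spin -0.02 then dx -0.16 dy 0.17 dz 0.38
```

```bash
python3 -m inch '[{"dx":0,"dy":0,"dz":0,"spin":0,"gripper":-1},{"dx":0,"dy":0,"dz":0,"spin":0,"gripper":-1},{"dx":0,"dy":0,"dz":0,"spin":0,"gripper":-1}]' 6
python3 - <<'E'
from h import *
s=snap("scene"); cv2.imwrite("pics/g5.png",cv2.resize(s["image"][260:390,320:493],None,fx=4,fy=4)[:,:,::-1])
E
```

```text
t: 14.3
position: [0.4397, -0.3885, 0.0367]
tcp_rot: [-180.0, -0.0, 74.8]
ft_force: [0.4, 0.3, 0.2]
width: 0.0006
finger_force: 0.0
```

View pics/g5.png

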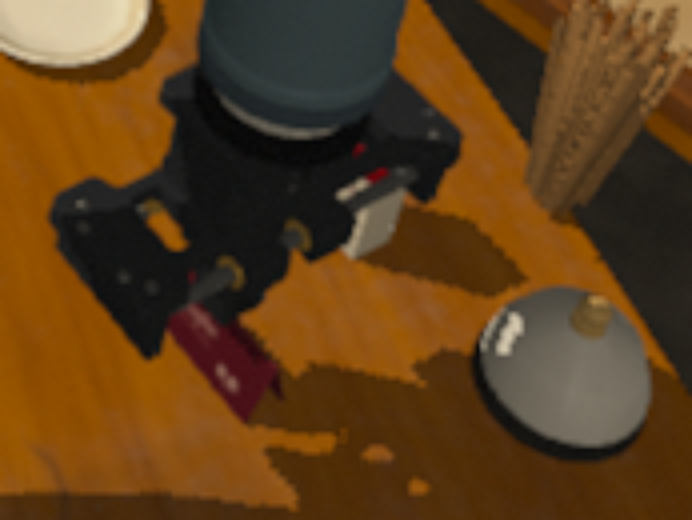

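The gripper hides the card's upper part. The card shows at (225,365) in the crop and is not gripped, so I'll raise the gripper and re-measure the card.

```bash
python3 -m inch '[{"dx":0,"dy":0,"dz":0,"spin":0,"gripper":0},{"dx":0,"dy":0,"dz":0,"spin":0,"gripper":0.2},{"dx":0,"dy":0,"dz":0,"spin":0,"gripper":0.2},{"dx":0,"dy":0,"dz":-4,"spin":0,"gripper":0.5},{"dx":0,"dy":0,"dz":-4,"spin":0,"gripper":0.5}]' 6 
python3 -m inch '[{"dx":0,"dy":0,"dz":-4,"spin":0,"gripper":0.5},{"dx":0,"dy":0,"dz":-4,"spin":0,"gripper":0.5},{"dx":0,"dy":0,"dz":0,"spin":0,"gripper":0.5}]' 6
python3 - <<'E'
from h import *
for c in ("top","scene"):
    s=snap(c)
    if c=="scene": cv2.imwrite("pics/g6.png",cv2.resize(s["image"][300:390,320:440],None,fx=5,fy=5)[:,:,::-1])
    for n in ("price_card",):
        for q in spotter.silhouettes(c,n)[:2]:
            P=pts(s,q["mask"]); zt=np.percentile(P[:,2],97); T=P[P[:,2]>zt-.006]; R=cv2.minAreaRect((T[:,:2]*1000).astype(np.float32))
            R2=cv2.minAreaRect((P[:,:2]*1000).astype(np.float32))
            print(n,round(q["p"],2),len(P),round(zt,3),np.round(R[0],1),np.round(R[1],1),round(R[2],1),"all",np.round(R2[0],1),np.round(R2[1],1),round(R2[2],1))
E
```

```text
t: 14.85
position: [0.4388, -0.388, 0.1168]
tcp_rot: [-179.8, -0.0, 74.8]
ft_force: [0.8, -1.2, 0.6]
width: 0.0385
finger_force: 0.0
t: 15.15
position: [0.4417, -0.3912, 0.2019]
tcp_rot: [179.5, 0.2, 74.8]
ft_force: [1.1, -0.4, -0.4]
width: 0.0619
finger_force: 0.0
price_card 0.58 540 0.042 [ 440.4 -389.5] [68.6  6.4] 73.7 all [ 443.2 -384.5] [80.1 26. ] 74.0
price_card 0.4 643 0.082 [676.1  21.2] [54.9 57.5] 52.1 all [694.1  64.1] [158.5  60.3] 64.8
```

View pics/g6.png

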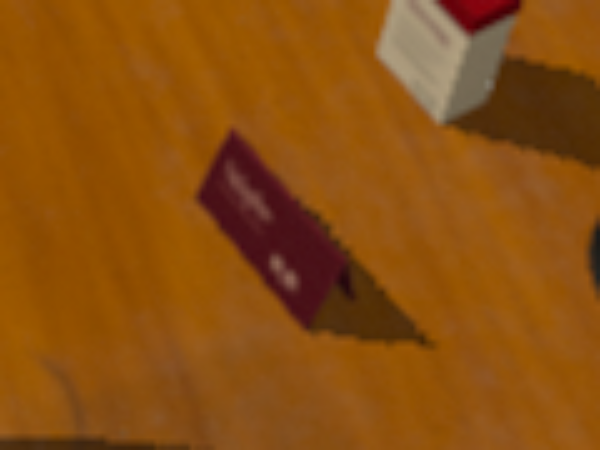

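The card still stands untouched at (270,230) in the crop, so the fingers closed above or around it without contact. I'll try again lower.

```bash
python3 -m inch '[{"dx":-0.1,"dy":0.1,"dz":4,"spin":0,"gripper":0.3},{"dx":0,"dy":0,"dz":4,"spin":0,"gripper":0.3},{"dx":0,"dy":0,"dz":4,"spin":0,"gripper":0.3},{"dx":0,"dy":0,"dz":3,"spin":0,"gripper":0.2},{"dx":0,"dy":0,"dz":1.6,"spin":0,"gripper":0.2}]' 6 
python3 -m inch '[{"dx":0,"dy":0,"dz":0.8,"spin":0,"gripper":0},{"dx":0,"dy":0,"dz":0,"spin":0,"gripper":-0.3},{"dx":0,"dy":0,"dz":0,"spin":0,"gripper":-0.4},{"dx":0,"dy":0,"dz":0,"spin":0,"gripper":-0.5},{"dx":0,"dy":0,"dz":0,"spin":0,"gripper":-0.5}]' 6
python3 -m inch '[{"dx":0,"dy":0,"dz":0,"spin":0,"gripper":-0.7},{"dx":0,"dy":0,"dz":0,"spin":0,"gripper":-0.9},{"dx":0,"dy":0,"dz":0,"spin":0,"gripper":-0.95},{"dx":0,"dy":0,"dz":0,"spin":0,"gripper":-1},{"dx":0,"dy":0,"dz":0,"spin":0,"gripper":-1}]' 6
python3 -c "
from h import *
go(.441,-.3905,.033,75)"
```

```text
t: 15.85
position: [0.4381, -0.3878, 0.0267]
tcp_rot: [-179.7, -0.1, 74.8]
ft_force: [-0.7, 0.5, 0.1]
width: 0.0527
finger_force: 0.0
t: 16.35
position: [0.4411, -0.3902, 0.0238]
tcp_rot: [179.9, 0.0, 74.8]
ft_force: [-0.6, -0.1, 0.2]
width: 0.0219
finger_force: 0.0
t: 16.85
position: [0.4407, -0.3899, 0.0229]
tcp_rot: [180.0, 0.0, 74.8]
ft_force: [1.6, 0.6, 2.2]
width: 0.0037
finger_force: 6.0
at [ 0.4407 -0.3899  0.0229] yaw 74.81 w 0.0037 t 16.9 -> spin -0.02 then dx -0.05 dy 0.05 dz -1.01
```

```bash
python3 -m inch '[{"dx":0,"dy":0,"dz":-2,"spin":0,"gripper":-1},{"dx":0,"dy":0,"dz":-4,"spin":0,"gripper":-1},{"dx":0,"dy":0,"dz":-4,"spin":0,"gripper":-1},{"dx":0,"dy":0,"dz":-4,"spin":0,"gripper":-1},{"dx":0,"dy":0,"dz":0,"spin":0.4,"gripper":-1}]' 6
python3 -c "
from h import *
go(*rk(-.1285),.15,71.5)"
```

```text
t: 17.35
position: [0.4423, -0.3924, 0.1678]
tcp_rot: [179.5, 0.1, 71.5]
ft_force: [-0.3, -0.0, -0.3]
width: 0.0037
finger_force: 5.7
at [ 0.4423 -0.3924  0.1678] yaw 71.53 w 0.0037 t 17.4 -> spin 0.00 then dx 58.52 dy -16.22 dz 1.78
```

```bash
python3 -m inch '[{"dx":4.5,"dy":-1.25,"dz":-0.5,"spin":0,"gripper":-1},{"dx":4.5,"dy":-1.25,"dz":0,"spin":0,"gripper":-1},{"dx":4.5,"dy":-1.25,"dz":0,"spin":0,"gripper":-1},{"dx":4.5,"dy":-1.25,"dz":0,"spin":0,"gripper":-1},{"dx":4.5,"dy":-1.25,"dz":0,"spin":0,"gripper":-1}]' 6 >/dev/null
python3 -m inch '[{"dx":4.5,"dy":-1.25,"dz":0,"spin":0,"gripper":-1},{"dx":4.5,"dy":-1.25,"dz":0,"spin":0,"gripper":-1},{"dx":4.5,"dy":-1.25,"dz":0,"spin":0,"gripper":-1},{"dx":4.5,"dy":-1.25,"dz":0,"spin":0,"gripper":-1},{"dx":4.5,"dy":-1.25,"dz":0,"spin":0,"gripper":-1}]' 6 >/dev/null
python3 -m inch '[{"dx":4.5,"dy":-1.25,"dz":0,"spin":0,"gripper":-1},{"dx":4.5,"dy":-1.25,"dz":0,"spin":0,"gripper":-1},{"dx":0,"dy":0,"dz":0,"spin":0,"gripper":-1},{"dx":0,"dy":0,"dz":0,"spin":0,"gripper":-1}]' 6
python3 -c "
from h import *
go(*rk(-.1285),.024,71.5)"
```

```text
t: 18.75
position: [0.4681, 0.1705, 0.1675]
tcp_rot: [-180.0, 0.0, 71.7]
ft_force: [1.1, -0.7, -0.0]
width: 0.0042
finger_force: 5.7
at [0.4681 0.1705 0.1675] yaw 71.74 w 0.0042 t 18.8 -> spin 0.03 then dx 4.32 dy -0.81 dz 14.35
```

```bash
python3 -m inch '[{"dx":4.3,"dy":-0.8,"dz":0,"spin":0,"gripper":-1},{"dx":0,"dy":0,"dz":4,"spin":0,"gripper":-1},{"dx":0,"dy":0,"dz":4,"spin":0,"gripper":-1},{"dx":0,"dy":0,"dz":3,"spin":0,"gripper":-1},{"dx":0,"dy":0,"dz":2,"spin":0,"gripper":-1}]' 6
python3 -m inch '[{"dx":0,"dy":0,"dz":0.7,"spin":0,"gripper":-1},{"dx":0,"dy":0,"dz":0.4,"spin":0,"gripper":-1},{"dx":0,"dy":0,"dz":0.2,"spin":0,"gripper":-1},{"dx":0,"dy":0,"dz":0.1,"spin":0,"gripper":-1},{"dx":0,"dy":0,"dz":0,"spin":0,"gripper":-1}]' 6
python3 -c "
from h import *
go(*rk(-.1285),.023,71.5)"
```

```text
t: 19.25
position: [0.4737, 0.2104, 0.0358]
tcp_rot: [-179.9, 0.2, 71.4]
ft_force: [-0.1, 0.1, 0.4]
width: 0.0036
finger_force: 5.7
t: 19.75
position: [0.4749, 0.2135, 0.0244]
tcp_rot: [180.0, -0.1, 71.6]
ft_force: [1.5, 0.3, 0.2]
width: 0.004
finger_force: 5.7
at [0.4749 0.2135 0.0244] yaw 71.61 w 0.004 t 19.8 -> spin 0.01 then dx 0.02 dy -0.09 dz 0.14
```

Release the card in small steps, then rise and head for orange.

```bash
python3 -m inch '[{"dx":0,"dy":-0.1,"dz":0.1,"spin":0,"gripper":-1},{"dx":0,"dy":0,"dz":0,"spin":0,"gripper":-0.8},{"dx":0,"dy":0,"dz":0,"spin":0,"gripper":-0.5},{"dx":0,"dy":0,"dz":0,"spin":0,"gripper":-0.2},{"dx":0,"dy":0,"dz":0,"spin":0,"gripper":0}]' 6
python3 -m inch '[{"dx":0,"dy":0,"dz":0,"spin":0,"gripper":0},{"dx":0,"dy":0,"dz":-2,"spin":0,"gripper":0},{"dx":0,"dy":0,"dz":-4,"spin":0,"gripper":0.8},{"dx":0,"dy":0,"dz":-4,"spin":0,"gripper":1},{"dx":0,"dy":0,"dz":-5,"spin":0,"gripper":1}]' 6
python3 - <<'E'
from h import *
go(.5205,.376,.2,0)
for c in ("top","scene"):
    s=snap(c)
    for n in ("price_card","carton_orange"):
        for q in spotter.silhouettes(c,n)[:1]:
            P=pts(s,q["mask"]); zt=np.percentile(P[:,2],97); T=P[P[:,2]>zt-.006]; R=cv2.minAreaRect((T[:,:2]*1000).astype(np.float32))
            print(c,n,round(q["p"],2),len(P),round(zt,3),np.round(R[0],1),np.round(R[1],1),round(R[2],1),"rack",loc(np.array([[R[0][0]/1e3,R[0][1]/1e3,0]])).round(4))
    p=pts(s);l=loc(p);k=(abs(l[:,0]+.1285)<.035)&(abs(l[:,1])<.05)&(l[:,2]>.034)&(l[:,2]<.06);print(k.sum(),l[k].mean(0).round(4) if k.sum() else '')
E
```

```text
t: 20.25
position: [0.4735, 0.2136, 0.0228]
tcp_rot: [180.0, -0.0, 71.6]
ft_force: [0.2, -0.2, -0.8]
width: 0.0305
finger_force: 0.0
t: 20.75
position: [0.4725, 0.2131, 0.1733]
tcp_rot: [-179.9, 0.1, 71.6]
ft_force: [0.0, 1.7, 0.2]
width: 0.0662
finger_force: 0.0
at [0.4725 0.2131 0.1733] yaw 71.59 w 0.0662 t 20.8 -> spin 8.95 then dx 4.80 dy -16.29 dz -2.67
top price_card 0.69 140 0.265 [432.  194.2] [21.6  3. ] 4.9 rack [[-0.1622 -0.0321  0.    ]]
top carton_orange 0.56 87 0.082 [519.5 383.7] [23.2 25.4] 0.2 rack [[-0.1393  0.1754  0.    ]]
19 [-0.1264 -0.015   0.0372]
scene price_card 0.63 149 0.043 [471.4 207.7] [55.6  3.8] 71.4 rack [[-0.1291 -0.0068  0.    ]]
scene carton_orange 0.92 399 0.083 [483.4 304.4] [206.1  42.9] 64.3 rack [[-0.1484  0.0887  0.    ]]
45 [-0.1298 -0.0014  0.0392]
```

```bash
python3 -m inch '[{"dx":0,"dy":0,"dz":-3,"spin":1,"gripper":1},{"dx":0,"dy":0,"dz":0,"spin":1,"gripper":1},{"dx":0,"dy":0,"dz":0,"spin":1,"gripper":1},{"dx":0,"dy":0,"dz":0,"spin":1,"gripper":1},{"dx":0,"dy":0,"dz":0,"spin":1,"gripper":1}]' 8 >/dev/null
python3 -m inch '[{"dx":0,"dy":0,"dz":0,"spin":1,"gripper":1},{"dx":0,"dy":0,"dz":0,"spin":1,"gripper":1},{"dx":0,"dy":0,"dz":0,"spin":1,"gripper":1},{"dx":0,"dy":0,"dz":0,"spin":0.95,"gripper":1},{"dx":1.2,"dy":-4,"dz":0,"spin":0,"gripper":1}]' 8 >/dev/null
python3 -m inch '[{"dx":1.2,"dy":-4,"dz":0,"spin":0,"gripper":1},{"dx":1.2,"dy":-4,"dz":0,"spin":0,"gripper":1},{"dx":1.2,"dy":-3,"dz":0,"spin":0,"gripper":1},{"dx":0,"dy":0,"dz":0,"spin":0,"gripper":1},{"dx":0,"dy":0,"dz":0,"spin":0,"gripper":1}]' 8
python3 - <<'E'
from h import *
go(.5205,.376,.058,0)
print(observe()["joint_positions"].round(0))
s=snap("scene"); p=pts(s); k=(abs(p[:,0]-.52)<.06)&(abs(p[:,1]-.376)<.06)&(p[:,2]>.072)&(p[:,2]<.086); R=cv2.minAreaRect((p[k][:,:2]*1000).astype(np.float32)); print(k.sum(),R)
E
```

```text
t: 22.55
position: [0.5209, 0.3627, 0.2008]
tcp_rot: [179.8, 0.1, 0.0]
ft_force: [-0.6, -1.0, 0.3]
width: 0.0882
finger_force: 0.0
at [0.5209 0.3627 0.2008] yaw 0.01 w 0.0882 t 22.6 -> spin 0.00 then dx -0.04 dy -1.33 dz 14.28
[-76.  44.  60.  94. -41.  67. -96.]
122 ((520.4564819335938, 378.06573486328125), (29.314542770385742, 56.431941986083984), 1.1413507461547852)
```

```bash
python3 -m inch '[{"dx":-0.05,"dy":-1.4,"dz":2,"spin":0,"gripper":1},{"dx":0,"dy":0,"dz":4,"spin":0,"gripper":1},{"dx":0,"dy":0,"dz":4,"spin":0,"gripper":1},{"dx":0,"dy":0,"dz":3,"spin":0,"gripper":1},{"dx":0,"dy":0,"dz":1.2,"spin":0,"gripper":1}]' 8
python3 -m inch '[{"dx":0,"dy":0,"dz":0,"spin":0,"gripper":0.5},{"dx":0,"dy":0,"dz":0,"spin":0,"gripper":0.3},{"dx":0,"dy":0,"dz":0,"spin":0,"gripper":0.2},{"dx":0,"dy":0,"dz":0,"spin":0,"gripper":0.1},{"dx":0,"dy":0,"dz":0,"spin":0,"gripper":0.05}]' 8
python3 -m inch '[{"dx":0,"dy":0,"dz":0,"spin":0,"gripper":0.05},{"dx":0,"dy":0,"dz":0,"spin":0,"gripper":0.02},{"dx":0,"dy":0,"dz":0,"spin":0,"gripper":0.02}]' 8
python3 -c "
from h import *
go(.5205,.376,.058,0)"
```

```text
t: 23.1
position: [0.519, 0.375, 0.0577]
tcp_rot: [179.8, 0.2, -0.1]
ft_force: [-0.5, -0.2, 0.0]
width: 0.0881
finger_force: 0.0
t: 23.6
position: [0.5214, 0.378, 0.0617]
tcp_rot: [-179.9, -0.1, 0.0]
ft_force: [-0.9, -0.2, 0.1]
width: 0.0504
finger_force: 0.6
t: 23.9
position: [0.5215, 0.3779, 0.0615]
tcp_rot: [-180.0, -0.1, 0.0]
ft_force: [-1.3, -0.5, 5.1]
width: 0.0496
finger_force: 8.0
at [0.5215 0.3779 0.0615] yaw 0.01 w 0.0496 t 23.9 -> spin 0.00 then dx -0.10 dy 0.19 dz 0.35
```

```bash
python3 -m inch '[{"dx":0,"dy":0,"dz":-2,"spin":0,"gripper":0.02},{"dx":0,"dy":0,"dz":-4,"spin":0,"gripper":0.02},{"dx":0,"dy":0,"dz":-4,"spin":0.8,"gripper":0.02},{"dx":0,"dy":0,"dz":-3,"spin":0.8,"gripper":0.02},{"dx":0,"dy":0,"dz":0,"spin":0.7,"gripper":0.02}]' 8
python3 -c "
from h import *
go(*rk(-.018),.0795,-18.5)"
```

```text
t: 24.4
position: [0.5234, 0.3782, 0.1965]
tcp_rot: [-179.7, -0.3, -18.7]
ft_force: [-0.2, -0.2, -1.3]
width: 0.0495
finger_force: 8.0
at [0.5234 0.3782 0.1965] yaw -18.66 w 0.0495 t 24.4 -> spin -0.02 then dx 11.59 dy 17.14 dz 11.70
```

```bash
python3 -m inch '[{"dx":2.3,"dy":3.4,"dz":0,"spin":0,"gripper":0.02},{"dx":2.3,"dy":3.4,"dz":0,"spin":0,"gripper":0.02},{"dx":2.3,"dy":3.4,"dz":0,"spin":0,"gripper":0.02},{"dx":2.3,"dy":3.4,"dz":0,"spin":0,"gripper":0.02},{"dx":2.3,"dy":3.4,"dz":0,"spin":0,"gripper":0.02}]' 8 >/dev/null
python3 -m inch '[{"dx":0,"dy":0,"dz":0,"spin":0,"gripper":0.02},{"dx":0,"dy":0,"dz":0,"spin":0,"gripper":0.02},{"dx":0,"dy":0,"dz":0,"spin":0,"gripper":0.02}]' 8
python3 - <<'E'
from h import *
go(*rk(-.018),.0795,-18.5)
s=snap("scene"); p=pts(s); l=loc(p)
k=(l[:,2]>.14)&(l[:,2]<.195)&(l[:,1]<.03)&(l[:,1]>-.04)&(abs(l[:,0]+.019)<.035); print(k.sum(),np.round(np.percentile(l[k],[2,20,50,80,98],axis=0),4).tolist())
k&=(abs(l[:,1])<.015);print(k.sum(),np.round(np.percentile(l[k],[2,20,50,80,98],axis=0),4).tolist())
E
```

```text
t: 25.2
position: [0.5762, 0.1816, 0.191]
tcp_rot: [-180.0, 0.0, -18.3]
ft_force: [0.2, -0.0, 0.4]
width: 0.0497
finger_force: 8.0
at [0.5762 0.1816 0.191 ] yaw -18.29 w 0.0497 t 25.2 -> spin 0.03 then dx 0.35 dy 0.17 dz 11.15
278 [[-0.0373, -0.0245, 0.1414], [-0.0358, -0.0224, 0.151], [-0.0312, -0.0201, 0.1676], [-0.018, 0.0018, 0.1839], [-0.0097, 0.0226, 0.194]]
69 [[-0.0376, -0.0131, 0.1418], [-0.0364, -0.0082, 0.151], [-0.0356, 0.0009, 0.1676], [-0.0351, 0.0089, 0.1829], [-0.0344, 0.0139, 0.1931]]
```

```bash
python3 -m inch '[{"dx":0.35,"dy":0.15,"dz":2,"spin":0.03,"gripper":0.02},{"dx":0,"dy":0,"dz":3,"spin":0,"gripper":0.02},{"dx":0,"dy":0,"dz":2,"spin":0,"gripper":0.02},{"dx":0,"dy":0,"dz":1.5,"spin":0,"gripper":0.02},{"dx":0,"dy":0,"dz":1,"spin":0,"gripper":0.02}]' 8
python3 -m inch '[{"dx":0,"dy":0,"dz":0.6,"spin":0,"gripper":0.02},{"dx":0,"dy":0,"dz":0.4,"spin":0,"gripper":0.02},{"dx":0,"dy":0,"dz":0.2,"spin":0,"gripper":0.02},{"dx":0,"dy":0,"dz":0.1,"spin":0,"gripper":0.02},{"dx":0,"dy":0,"dz":0,"spin":0,"gripper":0.02}]' 8
python3 -c "
from h import *
go(*rk(-.018),.0795,-18.5)"
```

```text
t: 25.75
position: [0.5785, 0.1778, 0.0938]
tcp_rot: [179.9, 0.1, -18.6]
ft_force: [0.2, -0.3, -0.9]
width: 0.0497
finger_force: 8.0
t: 26.25
position: [0.5796, 0.1776, 0.0831]
tcp_rot: [-180.0, -0.0, -18.6]
ft_force: [0.2, 1.1, -0.8]
width: 0.0495
finger_force: 8.0
at [0.5796 0.1776 0.0831] yaw -18.63 w 0.0495 t 26.2 -> spin -0.02 then dx -0.10 dy -0.11 dz 0.36
```

```bash
python3 -m inch '[{"dx":0,"dy":-0.1,"dz":0.2,"spin":0,"gripper":0.02},{"dx":0,"dy":0,"dz":0.2,"spin":0,"gripper":0.02},{"dx":0,"dy":0,"dz":0.1,"spin":0,"gripper":0.02},{"dx":0,"dy":0,"dz":0,"spin":0,"gripper":0.02}]' 8
python3 -c "
from h import *
go(*rk(-.018),.0795,-18.5)"
```

```text
t: 26.65
position: [0.5805, 0.1784, 0.0788]
tcp_rot: [-179.9, -0.1, -18.6]
ft_force: [-0.8, 0.0, 7.3]
width: 0.0498
finger_force: 8.0
at [0.5805 0.1784 0.0788] yaw -18.63 w 0.0498 t 26.6 -> spin -0.02 then dx -0.17 dy 0.00 dz -0.07
```

```bash
python3 -m inch '[{"dx":0,"dy":0,"dz":0,"spin":0,"gripper":0.5},{"dx":0,"dy":0,"dz":0,"spin":0,"gripper":0.5},{"dx":0,"dy":0,"dz":0,"spin":0,"gripper":0.5},{"dx":0,"dy":0,"dz":-1,"spin":0,"gripper":0.5},{"dx":0,"dy":0,"dz":-2,"spin":0,"gripper":0.5}]' 8
python3 -m inch '[{"dx":0,"dy":0,"dz":-4,"spin":0,"gripper":0.5},{"dx":0,"dy":0,"dz":-4,"spin":0,"gripper":0.5},{"dx":0,"dy":4.5,"dz":-2,"spin":-0.3,"gripper":0.5},{"dx":0,"dy":4.5,"dz":0,"spin":0,"gripper":0.5},{"dx":0,"dy":4.5,"dz":0,"spin":0,"gripper":0.5}]' 8
python3 - <<'E'
from h import *
go(.5602,-.3905,.2,-16)
for c in ("top","scene"):
    s=snap(c); p=pts(s); l=loc(p); k=(l[:,2]>.089)&(l[:,2]<.105)&(abs(l[:,0]+.019)<.03)&(abs(l[:,1])<.04); print("orange",k.sum(),np.round(np.percentile(l[k],[2,50,98],axis=0),4).tolist() if k.sum()>5 else '')
    k=(abs(p[:,0]-.56)<.03)&(abs(p[:,1]+.39)<.04)&(p[:,2]>.069)&(p[:,2]<.084); R=cv2.minAreaRect((p[k][:,:2]*1000).astype(np.float32)); print("red",k.sum(),R)
    k=(p[:,1]<-.43)&(p[:,1]>-.56)&(p[:,0]>.48)&(p[:,0]<.62)&(p[:,2]>.03); print("cloche",np.round(np.percentile(p[k],[1,50,99.5],axis=0),3).tolist())
E
```

```text
t: 27.15
position: [0.5787, 0.1783, 0.1077]
tcp_rot: [179.9, 0.1, -18.6]
ft_force: [-0.2, 0.2, -0.1]
width: 0.0659
finger_force: 0.0
t: 27.65
position: [0.5402, 0.0479, 0.2101]
tcp_rot: [-179.9, -0.1, -16.2]
ft_force: [0.6, -1.2, 0.1]
width: 0.0659
finger_force: 0.0
at [0.5402 0.0479 0.2101] yaw -16.21 w 0.0659 t 27.6 -> spin -0.03 then dx 14.00 dy 41.59 dz 1.01
orange 24 [[-0.0291, 0.0095, 0.0895], [-0.0101, 0.0184, 0.0946], [0.0098, 0.0228, 0.1046]]
red 112 ((560.5565185546875, -392.5792236328125), (44.31448745727539, 27.566390991210938), 72.97333526611328)
cloche [[0.517, -0.55, 0.03], [0.546, -0.515, 0.044], [0.582, -0.487, 0.075]]
orange 176 [[-0.032, -0.0254, 0.0896], [-0.0166, -0.0053, 0.0982], [0.0081, 0.0249, 0.1039]]
red 277 ((559.4450073242188, -389.313232421875), (44.1982536315918, 28.4279727935791), 73.5260238647461)
cloche [[0.514, -0.552, 0.03], [0.538, -0.521, 0.047], [0.576, -0.485, 0.076]]
```

```bash
python3 -m inch '[{"dx":1.3,"dy":4.1,"dz":0,"spin":0,"gripper":0.5},{"dx":1.4,"dy":4.1,"dz":0,"spin":0,"gripper":0.5},{"dx":1.4,"dy":4.1,"dz":0,"spin":0,"gripper":0.5},{"dx":1.4,"dy":4.1,"dz":0,"spin":0,"gripper":0.5},{"dx":1.4,"dy":4.1,"dz":0,"spin":0,"gripper":0.5}]' 8 >/dev/null
python3 -m inch '[{"dx":1.4,"dy":4.1,"dz":0,"spin":0,"gripper":0.5},{"dx":1.4,"dy":4.1,"dz":0,"spin":0,"gripper":0.5},{"dx":1.4,"dy":4.1,"dz":0,"spin":0,"gripper":0.5},{"dx":1.4,"dy":4.1,"dz":0,"spin":0.06,"gripper":0.5},{"dx":1.0,"dy":3,"dz":0,"spin":0,"gripper":0.5}]' 8 >/dev/null
python3 -m inch '[{"dx":0,"dy":0,"dz":2,"spin":0,"gripper":0.5},{"dx":0,"dy":0,"dz":0,"spin":0,"gripper":0.5},{"dx":0,"dy":0,"dz":0,"spin":0,"gripper":0.5}]' 8
python3 -c "
from h import *
go(.560,-.391,.057,-16.7)"
```

```text
t: 29.05
position: [0.5584, -0.3706, 0.1884]
tcp_rot: [-180.0, 0.0, -16.7]
ft_force: [0.2, 0.0, -0.5]
width: 0.0658
finger_force: 0.0
at [ 0.5584 -0.3706  0.1884] yaw -16.66 w 0.0658 t 29.1 -> spin 0.00 then dx 0.74 dy 1.91 dz 13.14
```

```bash
python3 -m inch '[{"dx":0.75,"dy":1.9,"dz":1,"spin":0,"gripper":0.5},{"dx":0,"dy":0,"dz":3,"spin":0,"gripper":0.5},{"dx":0,"dy":0,"dz":4,"spin":0,"gripper":0.5},{"dx":0,"dy":0,"dz":3,"spin":0,"gripper":0.5},{"dx":0,"dy":0,"dz":2,"spin":0,"gripper":0.5}]' 8
python3 -m inch '[{"dx":0,"dy":0,"dz":0,"spin":0,"gripper":0.3},{"dx":0,"dy":0,"dz":0,"spin":0,"gripper":0.1},{"dx":0,"dy":0,"dz":0,"spin":0,"gripper":0},{"dx":0,"dy":0,"dz":0,"spin":0,"gripper":-0.1},{"dx":0,"dy":0,"dz":0,"spin":0,"gripper":-0.15}]' 8
python3 -m inch '[{"dx":0,"dy":0,"dz":0,"spin":0,"gripper":-0.15},{"dx":0,"dy":0,"dz":0,"spin":0,"gripper":-0.15},{"dx":0,"dy":0,"dz":0,"spin":0,"gripper":-0.15}]' 8
python3 -c "
from h import *
go(.560,-.391,.057,-16.7)"
```

```text
t: 29.55
position: [0.5603, -0.39, 0.0566]
tcp_rot: [-179.9, 0.1, -16.6]
ft_force: [0.6, 0.3, 0.5]
width: 0.066
finger_force: 0.0
t: 30.05
position: [0.5608, -0.3923, 0.0595]
tcp_rot: [180.0, -0.2, -16.7]
ft_force: [0.5, 1.3, 6.7]
width: 0.0413
finger_force: 8.0
t: 30.35
position: [0.5608, -0.3924, 0.0595]
tcp_rot: [180.0, -0.2, -16.7]
ft_force: [-0.2, 0.6, 7.1]
width: 0.0413
finger_force: 8.0
at [ 0.5608 -0.3924  0.0595] yaw -16.7 w 0.0413 t 30.4 -> spin 0.00 then dx -0.12 dy -0.11 dz 0.25
```

```bash
python3 -m inch '[{"dx":0,"dy":0,"dz":-2,"spin":0,"gripper":-0.15},{"dx":0,"dy":0,"dz":-4,"spin":0,"gripper":-0.15},{"dx":0,"dy":0,"dz":-4,"spin":0,"gripper":-0.15},{"dx":0,"dy":0,"dz":-4,"spin":0,"gripper":-0.15},{"dx":0,"dy":0,"dz":0,"spin":0.22,"gripper":-0.15}]' 8
python3 -c "
from h import *
go(*rk(-.056),.0675,-18.5)"
```

```text
t: 30.85
position: [0.5612, -0.395, 0.2054]
tcp_rot: [179.8, -0.5, -18.6]
ft_force: [0.1, -0.2, -0.6]
width: 0.0376
finger_force: 0.0
at [ 0.5612 -0.395   0.2054] yaw -18.55 w 0.0376 t 30.9 -> spin -0.01 then dx -20.33 dy -54.99 dz 13.79
```

Grip force is 0 and the width is 37.6 mm, so red slipped. Looking.

Run:
```python
from h import *
s=snap("scene"); cv2.imwrite("pics/g7.png",cv2.resize(s["image"][250:350,340:470],None,fx=5,fy=5)[:,:,::-1])
for c in ("top","scene"):
    s=snap(c); 
    for q in spotter.silhouettes(c,"carton_red")[:2]:
        P=pts(s,q["mask"]); print(c,round(q["p"],2),q["at"],np.round(np.percentile(P,[2,50,98],axis=0),3).tolist())
    p=pts(s)
    k=(abs(p[:,0]-.56)<.05)&(abs(p[:,1]+.39)<.06)&(p[:,2]>.069)&(p[:,2]<.084); 
    if k.sum()>5: print("red",k.sum(),cv2.minAreaRect((p[k][:,:2]*1000).astype(np.float32)))
```

```text
scene 0.55 [407.4, 304.8] [[0.54, -0.408, 0.004], [0.549, -0.389, 0.056], [0.571, -0.363, 0.079]]
red 271 ((558.1968994140625, -385.60614013671875), (43.34086990356445, 29.633047103881836), 70.9903335571289)
```

View pics/g7.png

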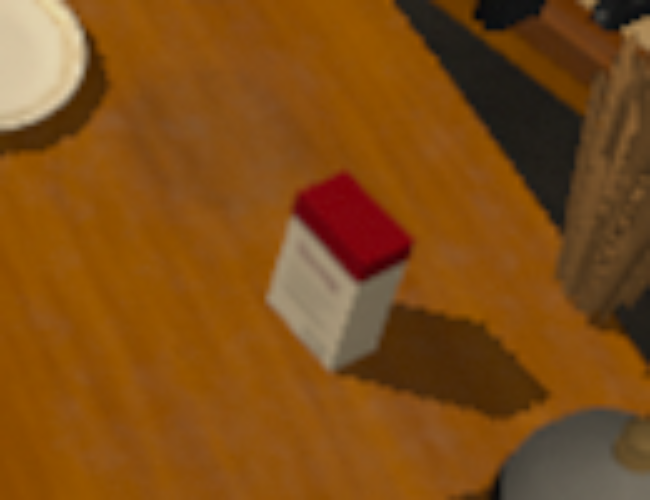

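Red still stands upright at (345,270) in the crop, shifted about 4 mm. The ~7 N upward reaction says I gripped too low, with something pressing on its top, so I'll regrip higher.

```bash
python3 -c "
from h import *
go(.5587,-.387,.064,-18.6)"
python3 -m inch '[{"dx":0,"dy":0,"dz":0,"spin":0,"gripper":0.5},{"dx":0,"dy":0,"dz":0,"spin":0,"gripper":0.5},{"dx":0,"dy":0,"dz":0,"spin":0,"gripper":0.5}]' 8
python3 -c "
from h import *
go(.5587,-.387,.064,-18.6)"
```

```text
at [ 0.5591 -0.3911  0.1967] yaw -18.45 w 0.0375 t 31.1 -> spin 0.02 then dx -0.17 dy -0.38 dz 13.27
t: 31.4
position: [0.5594, -0.3917, 0.1972]
tcp_rot: [-180.0, 0.0, -18.5]
ft_force: [-0.3, 0.9, 0.6]
width: 0.0594
finger_force: 0.0
at [ 0.5594 -0.3917  0.1972] yaw -18.48 w 0.0594 t 31.4 -> spin 0.02 then dx -0.22 dy -0.42 dz 13.32
```

```bash
python3 -m inch '[{"dx":-0.2,"dy":-0.4,"dz":3,"spin":0,"gripper":0.5},{"dx":0,"dy":0,"dz":4,"spin":0,"gripper":0.5},{"dx":0,"dy":0,"dz":4,"spin":0,"gripper":0.5},{"dx":0,"dy":0,"dz":2.3,"spin":0,"gripper":0.5},{"dx":0,"dy":0,"dz":0,"spin":0,"gripper":0.3}]' 8 >/dev/null
python3 -m inch '[{"dx":0,"dy":0,"dz":0,"spin":0,"gripper":0.1},{"dx":0,"dy":0,"dz":0,"spin":0,"gripper":0},{"dx":0,"dy":0,"dz":0,"spin":0,"gripper":-0.1},{"dx":0,"dy":0,"dz":0,"spin":0,"gripper":-0.15},{"dx":0,"dy":0,"dz":0,"spin":0,"gripper":-0.15}]' 8
python3 -m inch '[{"dx":0,"dy":0,"dz":0,"spin":0,"gripper":-0.15},{"dx":0,"dy":0,"dz":0,"spin":0,"gripper":-0.15},{"dx":0,"dy":0,"dz":0,"spin":0,"gripper":-0.15}]' 8
python3 -c "
from h import *
go(.5587,-.387,.064,-18.6)"
```

```text
t: 32.4
position: [0.5594, -0.3875, 0.0654]
tcp_rot: [180.0, -0.1, -18.5]
ft_force: [-0.3, 0.0, -1.2]
width: 0.0373
finger_force: 0.0
t: 32.7
position: [0.559, -0.3873, 0.0647]
tcp_rot: [-180.0, 0.0, -18.5]
ft_force: [0.7, 0.9, -0.1]
width: 0.0375
finger_force: 0.0
at [ 0.559  -0.3873  0.0647] yaw -18.47 w 0.0375 t 32.7 -> spin 0.02 then dx -0.04 dy -0.02 dz 0.07
```

The fingers closed to 37 mm over a 42 mm carton without touching it, so the fingertips must sit higher than assumed. I'll raise and measure where they really are.

```bash
cat > tip.py <<'E'
from h import *
o=observe(); t=o["position"]; s=snap("scene"); p=pts(s)
k=(np.linalg.norm(p[:,:2]-t[:2],axis=1)<.07)&(p[:,2]>.1); th=np.radians(o["tcp_rot"][2]); d=p[k]-t
y=d[:,0]*np.sin(th)-d[:,1]*np.cos(th); x=d[:,0]*np.cos(th)+d[:,1]*np.sin(th)
print("w",o["width"],"lowest z rel TCP",np.round(np.percentile(d[:,2],[0.5,2,5,10]),4))
m=d[:,2]<np.percentile(d[:,2],8); print("low pts tool x",np.round(np.percentile(x[m],[5,50,95]),3),"y",np.round(np.percentile(y[m],[5,50,95]),3))
E
python3 -m inch '[{"dx":0,"dy":0,"dz":-5,"spin":0,"gripper":-0.15},{"dx":0,"dy":0,"dz":-5,"spin":0,"gripper":-0.15},{"dx":0,"dy":0,"dz":-5,"spin":0,"gripper":-0.15},{"dx":0,"dy":0,"dz":0,"spin":0,"gripper":-0.15},{"dx":0,"dy":0,"dz":0,"spin":0,"gripper":-0.15}]' 8 
python3 tip.py
python3 -m inch '[{"dx":0,"dy":0,"dz":0,"spin":0,"gripper":0.8},{"dx":0,"dy":0,"dz":0,"spin":0,"gripper":0.8},{"dx":0,"dy":0,"dz":0,"spin":0,"gripper":0.8},{"dx":0,"dy":0,"dz":0,"spin":0,"gripper":0.8},{"dx":0,"dy":0,"dz":0,"spin":0,"gripper":0.8}]' 8 
python3 tip.py
python3 - <<'E'
from h import *
s=snap("scene"); cv2.imwrite("pics/g8.png",cv2.resize(s["image"][200:350,340:490],None,fx=4,fy=4)[:,:,::-1])
p=pts(s); k=(abs(p[:,0]-.56)<.05)&(abs(p[:,1]+.39)<.06)&(p[:,2]>.069)&(p[:,2]<.084)
if k.sum()>5: print("red",k.sum(),cv2.minAreaRect((p[k][:,:2]*1000).astype(np.float32)))
E
```

```text
t: 33.2
position: [0.5595, -0.3877, 0.2159]
tcp_rot: [180.0, -0.1, -18.5]
ft_force: [-0.1, 0.3, -0.5]
width: 0.0373
finger_force: 0.0
w 0.03727671833024253 lowest z rel TCP [0.0249 0.044  0.0923 0.1065]
low pts tool x [-0.035 -0.012  0.006] y [-0.04  -0.008  0.05 ]
t: 33.75
position: [0.5589, -0.3874, 0.2145]
tcp_rot: [180.0, 0.0, -18.5]
ft_force: [-0.3, 0.6, -0.5]
width: 0.0753
finger_force: 0.0
w 0.07526432390410455 lowest z rel TCP [0.0254 0.0443 0.0943 0.115 ]
low pts tool x [-0.035 -0.012  0.008] y [-0.054 -0.018  0.054]
red 272 ((558.3128051757812, -385.8989562988281), (44.956153869628906, 29.110519409179688), 71.49618530273438)
```

View pics/g8.png

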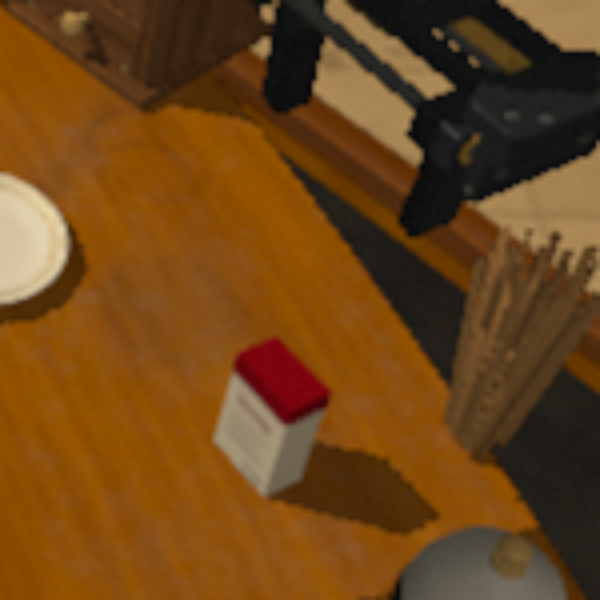

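Run:
```python
from h import *
o=observe(); t=o["position"]; th=np.radians(o["tcp_rot"][2]); y=np.array([np.sin(th),-np.cos(th),0])
s=snap("scene"); M=np.linalg.inv(s["cam_to_world"])
for h in (-.019,0,.012,.025,.045):
    for sg in (1,-1):
        c=M@np.r_[t+sg*y*.046+[0,0,h],1]; u=s["fx"]*c[0]/c[2]+s["cx"]; v=s["fy"]*c[1]/c[2]+s["cy"]
        print(h,sg,"crop px",round((u-340)*4),round((v-200)*4))
d=s["depth"]
for u,v in ((411,225),(411,222),(443,255),(443,250)):
    z=d[v,u]; print(u,v,z,(s["cam_to_world"]@[(u-s["cx"])*z/s["fx"],(v-s["cy"])*z/s["fy"],z,1])[:3]-t)
```

```text
-0.019 1 crop px 404 277
-0.019 -1 crop px 270 151
0 1 crop px 414 249
0 -1 crop px 278 123
0.012 1 crop px 421 230
0.012 -1 crop px 283 105
0.025 1 crop px 428 210
0.025 -1 crop px 289 85
0.045 1 crop px 440 177
0.045 -1 crop px 297 53
411 225 0.80356115 [0.00889962 0.0416217  0.02024856]
411 222 0.792328 [0.00304877 0.04082547 0.03215022]
443 255 0.73758525 [-0.02473555 -0.04139433  0.02439364]
443 250 0.7327486 [-0.02452326 -0.03849469  0.03459849]
```

Projection puts the real fingertips about 13 mm above the reported TCP (crop (415,235) and (285,110)), instead of 19 mm below it. Grasps need to go correspondingly lower: red at TCP z ≈ 0.050.

```bash
python3 -m inch '[{"dx":0,"dy":0,"dz":4,"spin":0,"gripper":0.5},{"dx":0,"dy":0,"dz":4,"spin":0,"gripper":0.5},{"dx":0,"dy":0,"dz":4,"spin":0,"gripper":0.5},{"dx":0,"dy":0,"dz":3,"spin":0,"gripper":0.5},{"dx":0,"dy":0,"dz":1.5,"spin":0,"gripper":0.4}]' 8 
python3 -m inch '[{"dx":0,"dy":0,"dz":0,"spin":0,"gripper":0.2},{"dx":0,"dy":0,"dz":0,"spin":0,"gripper":0.1},{"dx":0,"dy":0,"dz":0,"spin":0,"gripper":0},{"dx":0,"dy":0,"dz":0,"spin":0,"gripper":-0.1},{"dx":0,"dy":0,"dz":0,"spin":0,"gripper":-0.15}]' 8
python3 -m inch '[{"dx":0,"dy":0,"dz":0,"spin":0,"gripper":-0.15},{"dx":0,"dy":0,"dz":0,"spin":0,"gripper":-0.15},{"dx":0,"dy":0,"dz":0,"spin":0,"gripper":-0.15}]' 8
python3 -c "
from h import *
go(.5589,-.3876,.05,-18.6)"
```

```text
t: 34.4
position: [0.5579, -0.3861, 0.0468]
tcp_rot: [-179.9, 0.2, -18.5]
ft_force: [0.6, 0.6, -0.4]
width: 0.0622
finger_force: 0.0
t: 34.9
position: [0.56, -0.3882, 0.0516]
tcp_rot: [180.0, -0.2, -18.5]
ft_force: [0.3, 0.7, 6.7]
width: 0.0422
finger_force: 8.0
t: 35.2
position: [0.5601, -0.3882, 0.0516]
tcp_rot: [180.0, -0.2, -18.5]
ft_force: [-0.7, 1.1, 6.0]
width: 0.0418
finger_force: 8.0
at [ 0.5601 -0.3882  0.0516] yaw -18.46 w 0.0418 t 35.2 -> spin 0.02 then dx -0.13 dy -0.02 dz 0.16
```

```bash
python3 -m inch '[{"dx":0,"dy":0,"dz":-0.2,"spin":0,"gripper":-0.15},{"dx":0,"dy":0,"dz":-0.2,"spin":0,"gripper":-0.15},{"dx":0,"dy":0,"dz":-0.6,"spin":0,"gripper":-0.15},{"dx":0,"dy":0,"dz":-1,"spin":0,"gripper":-0.15},{"dx":0,"dy":0,"dz":-2,"spin":0,"gripper":-0.15}]' 8 
python3 -m inch '[{"dx":0,"dy":0,"dz":-4,"spin":0,"gripper":-0.15},{"dx":0,"dy":0,"dz":-4,"spin":0,"gripper":-0.15},{"dx":0,"dy":0,"dz":-3,"spin":0,"gripper":-0.15},{"dx":0,"dy":0,"dz":0,"spin":0,"gripper":-0.15}]' 8 
python3 -c "
from h import *
go(*rk(-.056),.059,-18.5)"
```

```text
t: 35.7
position: [0.5583, -0.3867, 0.0898]
tcp_rot: [-180.0, 0.1, -18.5]
ft_force: [0.6, 0.8, -0.7]
width: 0.0421
finger_force: 8.0
t: 36.1
position: [0.5605, -0.39, 0.2064]
tcp_rot: [179.8, -0.5, -18.5]
ft_force: [-0.1, -0.4, -0.3]
width: 0.0421
finger_force: 8.0
at [ 0.5605 -0.39    0.2064] yaw -18.5 w 0.0421 t 36.1 -> spin -0.00 then dx -20.10 dy -54.53 dz 14.74
```

```bash
python3 -m inch '[{"dx":-1.5,"dy":-4.1,"dz":0,"spin":0,"gripper":-0.15},{"dx":-1.5,"dy":-4.1,"dz":0,"spin":0,"gripper":-0.15},{"dx":-1.5,"dy":-4.1,"dz":0,"spin":0,"gripper":-0.15},{"dx":-1.5,"dy":-4.1,"dz":0,"spin":0,"gripper":-0.15},{"dx":-1.5,"dy":-4.1,"dz":0,"spin":0,"gripper":-0.15}]' 8 >/dev/null
python3 -m inch '[{"dx":-1.5,"dy":-4.1,"dz":0,"spin":0,"gripper":-0.15},{"dx":-1.5,"dy":-4.1,"dz":0,"spin":0,"gripper":-0.15},{"dx":-1.5,"dy":-4.1,"dz":0,"spin":0,"gripper":-0.15},{"dx":-1.5,"dy":-4.1,"dz":0,"spin":0,"gripper":-0.15},{"dx":-1.5,"dy":-4.1,"dz":0,"spin":0,"gripper":-0.15}]' 8 >/dev/null
python3 -m inch '[{"dx":-1.5,"dy":-4.1,"dz":0,"spin":0,"gripper":-0.15},{"dx":-1.5,"dy":-4.1,"dz":0,"spin":0,"gripper":-0.15},{"dx":-1.5,"dy":-4.1,"dz":0,"spin":0,"gripper":-0.15},{"dx":0,"dy":0,"dz":0,"spin":0,"gripper":-0.15},{"dx":0,"dy":0,"dz":0,"spin":0,"gripper":-0.15}]' 8
python3 -c "
from h import *
go(*rk(-.056),.0595,-18.5)"
```

```text
t: 37.6
position: [0.5426, 0.1808, 0.1998]
tcp_rot: [180.0, 0.0, -18.3]
ft_force: [-0.0, -1.3, 0.4]
width: 0.0417
finger_force: 8.0
at [0.5426 0.1808 0.1998] yaw -18.34 w 0.0417 t 37.6 -> spin 0.02 then dx -0.29 dy -0.98 dz 14.03
```

```bash
python3 -m inch '[{"dx":-0.3,"dy":-1,"dz":2,"spin":0.02,"gripper":-0.15},{"dx":0,"dy":0,"dz":2,"spin":0,"gripper":-0.15},{"dx":0,"dy":0,"dz":0,"spin":0,"gripper":-0.15},{"dx":0,"dy":0,"dz":0,"spin":0,"gripper":-0.15}]' 8
python3 - <<'E'
from h import *
go(*rk(-.056),.0595,-18.5)
s=snap("scene"); p=pts(s); l=loc(p)
k=(l[:,2]>.115)&(l[:,2]<.165)&(l[:,1]<.03)&(l[:,1]>-.03)&(abs(l[:,0]+.057)<.035); print(k.sum(),np.round(np.percentile(l[k],[2,20,50,80,98],axis=0),4).tolist())
k&=(abs(l[:,1])<.012);print(k.sum(),np.round(np.percentile(l[k],[2,20,50,80,98],axis=0),4).tolist())
E
```

```text
t: 38.0
position: [0.5431, 0.1892, 0.1594]
tcp_rot: [179.9, 0.0, -18.8]
ft_force: [0.0, -0.4, 0.1]
width: 0.0417
finger_force: 8.0
at [0.5431 0.1892 0.1594] yaw -18.76 w 0.0417 t 38.0 -> spin -0.03 then dx -0.07 dy -0.16 dz 9.99
214 [[-0.0707, -0.024, 0.1161], [-0.07, -0.0218, 0.1252], [-0.0632, -0.0196, 0.1405], [-0.0521, -0.0067, 0.1551], [-0.0447, 0.0179, 0.1643]]
42 [[-0.0713, -0.0109, 0.1185], [-0.0706, -0.0088, 0.1268], [-0.0701, -0.0, 0.1402], [-0.0697, 0.0074, 0.1547], [-0.0691, 0.0111, 0.1646]]
```

```bash
python3 -m inch '[{"dx":0,"dy":-0.15,"dz":3,"spin":-0.03,"gripper":-0.15},{"dx":0,"dy":0,"dz":2,"spin":0,"gripper":-0.15},{"dx":0,"dy":0,"dz":2,"spin":0,"gripper":-0.15},{"dx":0,"dy":0,"dz":1,"spin":0,"gripper":-0.15},{"dx":0,"dy":0,"dz":0.6,"spin":0,"gripper":-0.15}]' 8
python3 -m inch '[{"dx":0,"dy":0,"dz":0.4,"spin":0,"gripper":-0.15},{"dx":0,"dy":0,"dz":0.2,"spin":0,"gripper":-0.15},{"dx":0,"dy":0,"dz":0.2,"spin":0,"gripper":-0.15},{"dx":0,"dy":0,"dz":0.2,"spin":0,"gripper":-0.15},{"dx":0,"dy":0,"dz":0,"spin":0,"gripper":-0.15}]' 8
python3 -c "
from h import *
go(*rk(-.056),.0595,-18.5)"
```

```text
t: 38.55
position: [0.5441, 0.1915, 0.0737]
tcp_rot: [-180.0, -0.0, -18.4]
ft_force: [-0.2, -0.2, -0.0]
width: 0.0417
finger_force: 8.0
t: 39.05
position: [0.5438, 0.1919, 0.0638]
tcp_rot: [-180.0, -0.0, -18.4]
ft_force: [0.2, 0.1, -1.0]
width: 0.042
finger_force: 8.0
at [0.5438 0.1919 0.0638] yaw -18.39 w 0.042 t 39.0 -> spin 0.01 then dx -0.05 dy 0.11 dz 0.43
```

```bash
python3 -m inch '[{"dx":-0.05,"dy":0.1,"dz":0.2,"spin":0,"gripper":-0.15},{"dx":0,"dy":0,"dz":0.2,"spin":0,"gripper":-0.15},{"dx":0,"dy":0,"dz":0.1,"spin":0,"gripper":-0.15},{"dx":0,"dy":0,"dz":0,"spin":0,"gripper":-0.15}]' 8
python3 -c "
from h import *
go(*rk(-.056),.0595,-18.5)"
```

```text
t: 39.45
position: [0.5437, 0.1912, 0.0593]
tcp_rot: [-179.9, -0.1, -18.4]
ft_force: [-0.1, 0.8, 4.9]
width: 0.0417
finger_force: 8.0
at [0.5437 0.1912 0.0593] yaw -18.39 w 0.0417 t 39.5 -> spin 0.01 then dx -0.07 dy 0.05 dz -0.02
```

```bash
python3 -m inch '[{"dx":0,"dy":0,"dz":0,"spin":0,"gripper":0.3},{"dx":0,"dy":0,"dz":0,"spin":0,"gripper":0.4},{"dx":0,"dy":0,"dz":0,"spin":0,"gripper":0.4},{"dx":0,"dy":0,"dz":-1,"spin":0,"gripper":0.4},{"dx":0,"dy":0,"dz":-2,"spin":0,"gripper":0.4}]' 8
python3 -m inch '[{"dx":0,"dy":0,"dz":-4,"spin":0,"gripper":0.4},{"dx":0,"dy":0,"dz":-4,"spin":0,"gripper":1},{"dx":0,"dy":4,"dz":-2,"spin":-0.8,"gripper":1},{"dx":0,"dy":4,"dz":0,"spin":-0.8,"gripper":1},{"dx":0,"dy":4,"dz":0,"spin":-0.7,"gripper":1}]' 8
python3 - <<'E'
from h import *
go(.5785,-.0165,.15,0)
for c in ("top","scene"):
    s=snap(c); p=pts(s)
    for n,z,r in (("honey_tin",.06,.045),("saucer",0.014,.075)):
        q=spotter.silhouettes(c,n)
        for a in q[:2]:
            P=pts(s,a["mask"]); T=P[(abs(P[:,2]-z)<.006)]; 
            if len(T)<8: continue
            (cx,cy),rr=cv2.minEnclosingCircle((T[:,:2]*1000).astype(np.float32)); R=cv2.minAreaRect((T[:,:2]*1000).astype(np.float32)); print(c,n,round(a["p"],2),len(T),round(cx,1),round(cy,1),round(rr,1),np.round(R[0],1),np.round(R[1],1))
E
```

```text
t: 39.95
position: [0.542, 0.1907, 0.0888]
tcp_rot: [179.9, 0.1, -18.4]
ft_force: [0.6, 0.2, 0.8]
width: 0.0619
finger_force: 0.0
t: 40.45
position: [0.518, 0.0729, 0.1908]
tcp_rot: [-179.9, -0.1, 0.3]
ft_force: [-0.1, 0.2, 0.2]
width: 0.0876
finger_force: 0.0
at [0.518  0.0729 0.1908] yaw 0.29 w 0.0876 t 40.5 -> spin 0.04 then dx 6.05 dy 8.94 dz 4.08
top saucer 0.98 402 571.0 -179.1 56.2 [ 572.1 -180.5] [111.5 104. ]
scene honey_tin 0.75 283 579.2 -15.2 30.3 [578.3 -16.7] [55.3 55.3]
scene saucer 0.62 1171 571.4 -175.0 58.8 [ 570.  -176.7] [111.3 113.6]
```

```bash
python3 -m inch '[{"dx":2.5,"dy":3.5,"dz":0,"spin":0,"gripper":1},{"dx":2.5,"dy":3.5,"dz":0,"spin":0,"gripper":1},{"dx":1,"dy":1,"dz":2,"spin":0,"gripper":1},{"dx":0,"dy":0,"dz":0,"spin":0,"gripper":1},{"dx":0,"dy":0,"dz":0,"spin":0,"gripper":1}]' 15
python3 -c "
from h import *
go(.578,-.0165,.027,0)"
```

```text
t: 41.25
position: [0.5778, -0.0046, 0.1684]
tcp_rot: [180.0, 0.1, 0.1]
ft_force: [0.3, 0.5, 0.1]
width: 0.0881
finger_force: 0.0
at [ 0.5778 -0.0046  0.1684] yaw 0.07 w 0.0881 t 41.2 -> spin 0.01 then dx 0.02 dy 1.19 dz 14.14
```

```bash
python3 -m inch '[{"dx":0,"dy":1.2,"dz":2,"spin":0,"gripper":1},{"dx":0,"dy":0,"dz":4,"spin":0,"gripper":1},{"dx":0,"dy":0,"dz":4,"spin":0,"gripper":1},{"dx":0,"dy":0,"dz":3,"spin":0,"gripper":1},{"dx":0,"dy":0,"dz":1.2,"spin":0,"gripper":1}]' 15
python3 -m inch '[{"dx":0,"dy":0,"dz":0,"spin":0,"gripper":0.7},{"dx":0,"dy":0,"dz":0,"spin":0,"gripper":0.5},{"dx":0,"dy":0,"dz":0,"spin":0,"gripper":0.4},{"dx":0,"dy":0,"dz":0,"spin":0,"gripper":0.3},{"dx":0,"dy":0,"dz":0,"spin":0,"gripper":0.2}]' 15
python3 -m inch '[{"dx":0,"dy":0,"dz":0,"spin":0,"gripper":0.2},{"dx":0,"dy":0,"dz":0,"spin":0,"gripper":0.15},{"dx":0,"dy":0,"dz":0,"spin":0,"gripper":0.15},{"dx":0,"dy":0,"dz":0,"spin":0,"gripper":0.15}]' 15
python3 -c "
from h import *
go(.571,-.178,.027,0)"
```

```text
t: 41.75
position: [0.5765, -0.0155, 0.0247]
tcp_rot: [-180.0, 0.2, 0.2]
ft_force: [-0.4, 1.2, 0.0]
width: 0.0879
finger_force: 0.0
t: 42.25
position: [0.5792, -0.0171, 0.0281]
tcp_rot: [-179.9, -0.1, 0.0]
ft_force: [-0.6, 2.4, 8.1]
width: 0.0575
finger_force: 15.0
t: 42.65
position: [0.5792, -0.0171, 0.0281]
tcp_rot: [-179.9, -0.1, 0.0]
ft_force: [-0.7, 1.9, 7.3]
width: 0.0576
finger_force: 15.0
at [ 0.5792 -0.0171  0.0281] yaw 0.03 w 0.0576 t 42.6 -> spin 0.00 then dx -0.82 dy 16.09 dz 0.11
```

```bash
python3 -m inch '[{"dx":0,"dy":0,"dz":-0.3,"spin":0,"gripper":0.15},{"dx":0,"dy":0,"dz":-1,"spin":0,"gripper":0.15},{"dx":0,"dy":0,"dz":-2,"spin":0,"gripper":0.15},{"dx":0,"dy":0,"dz":-2,"spin":0,"gripper":0.15},{"dx":-0.2,"dy":4,"dz":0,"spin":0,"gripper":0.15}]' 15
python3 -m inch '[{"dx":-0.2,"dy":4,"dz":0,"spin":0,"gripper":0.15},{"dx":-0.2,"dy":4,"dz":0,"spin":0,"gripper":0.15},{"dx":-0.1,"dy":4,"dz":0,"spin":0,"gripper":0.15},{"dx":0,"dy":0,"dz":0,"spin":0,"gripper":0.15},{"dx":0,"dy":0,"dz":0,"spin":0,"gripper":0.15}]' 15
python3 - <<'E'
from h import *
go(.572,-.178,.036,0)
s=snap("scene")
for n,z in (("honey_tin",None),("saucer",.014)):
    for a in spotter.silhouettes("scene",n)[:2]:
        P=pts(s,a["mask"]); z0=z or np.percentile(P[:,2],95); T=P[abs(P[:,2]-z0)<.006]; R=cv2.minAreaRect((T[:,:2]*1000).astype(np.float32)); print(n,round(a["p"],2),len(T),round(z0,3),np.round(R[0],1),np.round(R[1],1))
E
```

```text
t: 43.15
position: [0.5788, -0.0517, 0.0816]
tcp_rot: [-179.8, -0.2, 0.6]
ft_force: [1.6, 0.3, -3.3]
width: 0.0576
finger_force: 15.0
t: 43.65
position: [0.5706, -0.1792, 0.0802]
tcp_rot: [180.0, 0.0, -0.2]
ft_force: [0.3, 1.2, -2.7]
width: 0.0576
finger_force: 15.0
at [ 0.5706 -0.1792  0.0802] yaw -0.16 w 0.0576 t 43.6 -> spin -0.02 then dx 0.14 dy -0.12 dz 4.42
honey_tin 0.8 304 0.115 [ 567.6 -174.3] [60.1 45.9]
honey_tin 0.23 106 0.082 [670.7  33.3] [59.9 29.5]
saucer 0.89 948 0.014 [ 565.  -179.7] [102.4 113.5]
```

```bash
python3 -m inch '[{"dx":0.1,"dy":-0.1,"dz":2,"spin":0,"gripper":0.15},{"dx":0,"dy":0,"dz":1,"spin":0,"gripper":0.15},{"dx":0,"dy":0,"dz":0.6,"spin":0,"gripper":0.15},{"dx":0,"dy":0,"dz":0.3,"spin":0,"gripper":0.15},{"dx":0,"dy":0,"dz":0.1,"spin":0,"gripper":0.15}]' 15
python3 -m inch '[{"dx":0,"dy":0,"dz":0.2,"spin":0,"gripper":0.15},{"dx":0,"dy":0,"dz":0.1,"spin":0,"gripper":0.15},{"dx":0,"dy":0,"dz":0.1,"spin":0,"gripper":0.15},{"dx":0,"dy":0,"dz":0,"spin":0,"gripper":0.15}]' 15
python3 -c "
from h import *
go(.572,-.178,.036,0)"
```

```text
t: 44.3
position: [0.5719, -0.1769, 0.0392]
tcp_rot: [180.0, 0.0, -0.0]
ft_force: [1.2, -0.3, -3.2]
width: 0.0576
finger_force: 15.0
t: 44.7
position: [0.5723, -0.177, 0.0362]
tcp_rot: [-180.0, -0.0, -0.0]
ft_force: [-1.1, 0.6, 0.7]
width: 0.0578
finger_force: 15.0
at [ 0.5723 -0.177   0.0362] yaw -0.0 w 0.0578 t 44.7 -> spin -0.00 then dx -0.03 dy 0.10 dz 0.02
```

Contact at the expected height. Release, rise, move aside, and inspect everything.

```bash
python3 -m inch '[{"dx":0,"dy":0,"dz":0.05,"spin":0,"gripper":0.4},{"dx":0,"dy":0,"dz":0,"spin":0,"gripper":0.7},{"dx":0,"dy":0,"dz":0,"spin":0,"gripper":0.7},{"dx":0,"dy":0,"dz":0,"spin":0,"gripper":0.7},{"dx":0,"dy":0,"dz":-1,"spin":0,"gripper":0.7}]' 15
python3 -m inch '[{"dx":0,"dy":0,"dz":-3,"spin":0,"gripper":0.7},{"dx":0,"dy":0,"dz":-4,"spin":0,"gripper":0.7},{"dx":0,"dy":0,"dz":-4,"spin":0,"gripper":0.7},{"dx":0,"dy":0,"dz":-4,"spin":0,"gripper":0.7},{"dx":-2,"dy":4,"dz":0,"spin":0,"gripper":0.7}]' 15
python3 -m inch '[{"dx":-2,"dy":4,"dz":-2,"spin":0,"gripper":0.7},{"dx":-2,"dy":4,"dz":-2,"spin":0,"gripper":0.7},{"dx":-2,"dy":4,"dz":0,"spin":0,"gripper":0.7},{"dx":-2,"dy":4,"dz":0,"spin":0,"gripper":0.7},{"dx":0,"dy":0,"dz":0,"spin":0,"gripper":0.7}]' 15
python3 - <<'E'
from h import *
for c in ("top","scene"):
    s=snap(c); p=pts(s); l=loc(p)
    if c=="scene": cv2.imwrite("pics/end.png",cv2.resize(s["image"][120:300,170:410],None,fx=3,fy=3)[:,:,::-1])
    for n,x,z in (("red",-.057,.083),("orange",-.019,.096),("green",.019,.110),("black",.057,.130)):
        k=(abs(l[:,2]-z)<.005)&(abs(l[:,0]-x)<.025)&(abs(l[:,1])<.04); R=cv2.minAreaRect((l[k][:,:2]*1000).astype(np.float32)); print(c,n,k.sum(),np.round(R[0],1),np.round(R[1],1),round(R[2],1),round(np.median(l[k][:,2]),4))
    k=(abs(l[:,2]-.039)<.005)&(abs(l[:,0]+.1285)<.03)&(abs(l[:,1])<.05); R=cv2.minAreaRect((l[k][:,:2]*1000).astype(np.float32)); print(c,"card",k.sum(),np.round(R[0],1),np.round(R[1],1),round(R[2],1))
    for n,z in (("honey_tin",None),("saucer",.014),("cocoa_jar",None)):
        for a in spotter.silhouettes(c,n)[:1]:
            P=pts(s,a["mask"]); z0=z or np.percentile(P[:,2],95); T=P[abs(P[:,2]-z0)<.006]; R=cv2.minAreaRect((T[:,:2]*1000).astype(np.float32)); print(c,n,round(a["p"],2),len(T),round(z0,3),np.round(R[0],1),np.round(R[1],1))
E
```

```text
t: 45.2
position: [0.5714, -0.1765, 0.0446]
tcp_rot: [-180.0, 0.1, 0.0]
ft_force: [0.2, 0.7, 0.2]
width: 0.0748
finger_force: 0.0
t: 45.7
position: [0.5584, -0.2128, 0.2002]
tcp_rot: [-180.0, -0.5, 0.6]
ft_force: [0.1, -0.4, 0.4]
width: 0.075
finger_force: 0.0
t: 46.2
position: [0.4668, -0.3837, 0.2372]
tcp_rot: [179.7, 0.0, -0.6]
ft_force: [-0.4, -0.4, -0.0]
width: 0.0752
finger_force: 0.0
top red 100 [-55.8  -1.6] [27.  43.2] 0.7 0.0817
top orange 116 [-17.1  -2.6] [27.8 49.9] 2.6 0.0948
top green 109 [20.9 -2.5] [47.1 27. ] 88.2 0.1092
top black 139 [59.5 -2.1] [26.9 58.9] 0.1 0.1289
top card 25 [-127.    -2.9] [ 6.1 68.1] 0.5
top honey_tin 0.86 167 0.071 [ 571.7 -178.7] [51.3 54.9]
top saucer 0.81 330 0.014 [ 570.5 -179.8] [111.6 108.8]
top cocoa_jar 0.68 176 0.081 [676.3  16.7] [56.7 59.5]
scene red 113 [-52.4   0.8] [46.4 39.6] 87.3 0.0851
scene orange 132 [-13.4   0.9] [38.9 53.2] 1.7 0.098
scene green 122 [19.2  1.7] [51.4 27.9] 89.4 0.1121
scene black 142 [58.6  1.2] [62.8 29.3] 89.0 0.1319
scene card 41 [-129.6    1.7] [ 5.8 69.6] 1.2
scene honey_tin 0.65 338 0.072 [ 570.6 -176.4] [55.  57.1]
scene saucer 0.66 708 0.014 [ 564.7 -180.3] [102.1 113.2]
scene cocoa_jar 0.64 238 0.081 [676.8  18.7] [58.8 56.6]
```

View pics/end.png

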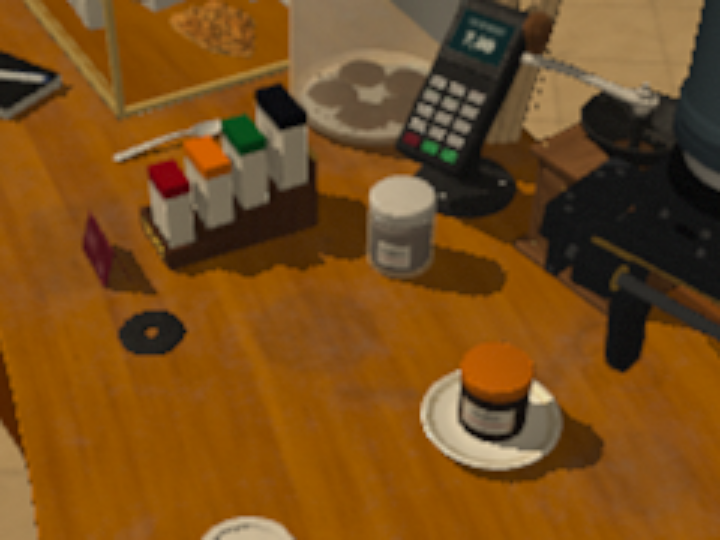

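The end picture shows red, orange, green and black rising in steps in the rack at (170,200) to (280,135), the card upright at (97,250), the tin centred on the saucer at (495,390), and the jar untouched. All measured poses are within tolerance and the arm is clear.

```bash
python3 -m inch '[{"dx":0,"dy":0,"dz":0,"spin":0,"gripper":0.7},{"dx":0,"dy":0,"dz":0,"spin":0,"gripper":0.7},{"dx":0,"dy":0,"dz":0,"spin":0,"gripper":0.7}]' >/dev/null; python3 -c "
from h import *
print(job.hand_in())"
```

```text
the job is handed in; nothing more can be done
None
```

The job is handed in: in the last camera check all four cartons, the tin and the card were within tolerance and the glass jar was where it started, but hand-in returned no verdict.

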